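Unstack the returned archive items and put each in its place

TASK

Take the stack on the desk apart from the top down and, one after another, put each thing upright on its own place: the brass paperweight wholly on the round cork pad of the closed ledger, the film tin in the round dish, the short box in the short tray and the long box in the long tray, each lying flat on the floor inside the rim. Keep everything level while you carry it and leave the loupe and the paste jar standing where they are.

Things in the scene. Friction and masses are not known exactly. Their poses are not given: they have to be found in the camera images.
- paperweight: Turned brass paperweight on top of the stack: upright cylinder 32 mm in diameter up to 32 mm height, small knob above it, 48 mm tall in all, about 0.22 kg. Origin at the centre of its underside, z up.
- film_tin: Flat round bare-metal film tin, 48 mm in diameter, 28 mm tall, about 0.1 kg, second from the top: it lies on the short box and carries the paperweight. Origin at the centre of its underside, z up.
- short_box: Short buff-brown archive carton with metal corners, 90 mm long (its x axis) by 52 mm wide (y) by 36 mm tall (z), about 0.2 kg, lid stays on; the lowest 10 mm is 1.5 mm narrower on each side. It lies on the long box and carries the film tin, turned up to about 0.25 rad to the long box. Origin at the centre of its underside. Either end may point either way.
- long_box: Long buff-brown archive carton with metal corners, the bottom of the stack, 140 mm long (its x axis) by 62 mm wide (y) by 44 mm tall (z), about 0.35 kg, lid stays on; the lowest 10 mm is 1.5 mm narrower on each side. Origin at the centre of its underside. Either end may point either way.
- ledger: Closed leather-bound ledger lying flat, fixed, 130 mm (x) by 95 mm (y), cover at 24 mm; in the middle of the cover a round cork pad 60 mm in diameter and 2 mm thick, its top 26 mm above the origin: the paperweight's place. Origin at the centre of the underside, z up.
- round_dish: Shallow round light-wood dish, fixed, inside diameter 68 mm, outside 78 mm; floor 4 mm and rim 10 mm above the origin: the film tin's place. Origin at the centre of the underside, z up.
- short_tray: Shallow light-wood tray, fixed, inside 112 mm (its x axis) by 74 mm (y), walls 5 mm thick; floor 4 mm and rim 10 mm above the origin: the short box's place. Origin at the centre of the underside, z up.
- long_tray: Shallow light-wood tray, fixed, inside 162 mm (its x axis) by 84 mm (y), walls 5 mm thick; floor 4 mm and rim 10 mm above the origin: the long box's place. Origin at the centre of the underside, z up.
- loupe: Bystander, loose: black round standing loupe, 36 mm in diameter, 34 mm tall. Origin at the centre of its underside.
- paste_jar: Bystander, loose: small jar with white cap, 40 mm in diameter, 45 mm tall. Origin at the centre of its underside.
There are look-alikes about, which are no part of the job. Leave any purple look-alike of the short_box alone. What is shaped like the film_tin but green is not meant.

How it is judged:
On the way, in this order (a step that is already met when the one before it is completed fails the run):
1. the paperweight stands on the ledger's cork pad, released (horizontal distance between paperweight and ledger below 0.016 m and z of paperweight in the frame of ledger between 0.0235 and 0.0285 m and angle between paperweight's own z axis and vertical below 0.045 rad and linear speed of paperweight below 0.02 m/s and contact force between the fingers and paperweight below 0.3 N), for 0.2 s.
2. the film tin lies in the round dish, released (horizontal distance between film_tin and round_dish below 0.013 m and z of film_tin in the frame of round_dish between 0.0015 and 0.0065 m and angle between film_tin's own z axis and vertical below 0.045 rad and linear speed of film_tin below 0.02 m/s and contact force between the fingers and film_tin below 0.3 N), for 0.2 s.
3. the short box lies in the short tray, released (horizontal distance between short_box and short_tray below 0.018 m and z of short_box in the frame of short_tray between 0.0015 and 0.0065 m and angle between short_box's own z axis and vertical below 0.045 rad and linear speed of short_box below 0.02 m/s and contact force between the fingers and short_box below 0.3 N), for 0.2 s.
4. the long box lies in the long tray, released (horizontal distance between long_box and long_tray below 0.018 m and z of long_box in the frame of long_tray between 0.0015 and 0.0065 m and angle between long_box's own z axis and vertical below 0.045 rad and linear speed of long_box below 0.02 m/s and contact force between the fingers and long_box below 0.3 N), for 0.2 s.
At the end, for the whole second after the job is handed in: All four are released and at rest, upright: the paperweight on the ledger's cork pad within 16 mm of its centre, the film tin on the dish's floor (centre within 13 mm), the short box on the short tray's floor and the long box on the long tray's floor (flat inside the rim, centres within 18 mm) (all of step 1 and all of step 2 and all of step 3 and all of step 4); the robot touches nothing.
It fails at once if a carried thing is tipped by more than 0.5 rad (angle between any of paperweight, film_tin, short_box, long_box's own z axis and vertical above 0.5 rad).
It fails at once if the loupe or the paste jar is shifted by more than 25 mm or knocked over (distance of any of loupe, paste_jar from where it was at the start of the episode above 0.025 m or angle between any of loupe, paste_jar's own z axis and vertical above 0.5 rad).
It also fails if it takes over 144 s, if anything falls off the work surface, if the arm or the gripper's body presses on something with over 40 N, if the wrist force passes 120 N, or if a joint passes its speed limit or range.

ROBOT

A 6-joint arm with a two-finger parallel gripper is mounted at the origin on the work surface. World frame = base frame: x ahead of the robot, y to its left, z up, the work surface at z = 0. Lengths are in m, angles in rad, forces in N, time in s.
With the tool pointing down it reaches from about 0.3 to 0.875 m from the base axis. Payload 6.4 kg.
Tool frame: the origin (TCP) lies between the finger pads; the fingertips stand 25 mm ahead of it and the grasp point (between the pads) lies 6 mm ahead of it; z points along the fingers, y is the direction in which the jaws open and shut (so a half turn about z gives the same grasp; the last joint's range is limited). The gripper opens to 88 mm and grips with 3 to 60 N. Pads are 18 mm wide; open, the fingers measure 123 mm over their backs; the gripper's body (75 mm by 187 mm) begins 45 mm behind the grasp point.
Start: joints at [-1.467, 0.181, 1.607, -0, 1.354, -0.206], TCP at [0.175, -0.548, 0.264] pointing down, gripper open.
Joint ranges: [-2.99, 2.99], [-0.89, 2.07], [0.3, 2.58], [-1.14, 4.28], [0, 2.63], [-3.12, 3.12]. Speed limits (rad/s): [2.57, 2.57, 3.01, 3.14, 3.14, 3.14].

INTERFACE

Orientations are given as [roll, pitch, yaw] about the fixed x, y, z axes, in that order (R = Rz(yaw) Ry(pitch) Rx(roll)).
In Python, from station import status, grab_frame, camera_model, workorder gives the robot as it stands.
- The arm moves only by the tool arm_command, never from a script. Its argument "series" is a list that holds one entry, the list of rows, each a list of 7 numbers: the opening, from 0 (shut) to 1 (fully open), then the shift along the tool's x, y, z in mm, then the turn, a rotation vector about the tool's x, y, z in rad. In form: [[[fingers, tx, ty, tz, rx, ry, rz], ...]]. A call has 1 to 8 rows; each row shifts and turns the commanded pose from where the row before left it, along the tool's axes as they then stand; what a row does not reach is not made up. A row lasts 1/10 s, in which the tool goes at most 50 mm and 8.59 degrees, less where a joint would pass 70% of its speed; a pose out of reach is approached as far as the arm can. A call is refused whole if a number of a shift passes 50 or a number of a turn 0.15, either way. A call with a gripper value outside its range is refused whole. The fingers move at their own pace and stop on an object; "force" is the grip in N (left out, the last holds). Time passes only in rows, so rows that do not move let the fingers close. It gives the time, the measured TCP pose, the force and the opening at its end, in the units of the state.
- status.get_obs(): the state, without advancing time (a new reading comes with each control period).
- grab_frame(name): name is "side" or "top"; returns the picture (420x560x3 uint8, red, green, blue); there is no depth.
- camera_model(name): a dict with "mtx" (3x3 intrinsics, pixels), "T" (4x4, takes a point from camera to world coordinates). Camera axes: x right, y up, looking along -z (the intrinsics and any distortion apply to the point x, -y, -z); pixel columns grow to the right and rows downward; lengths in m; the calibration is good to about 2 mm. A picture is of the moment at which its call begins. camera_model takes no time and is no camera call.
- workorder.finish_job(): hands the job in, once; it reports no verdict.
The state is a dict: "t": time; "qpos": joint angles; "joint_vel": joint speeds; "joint_torque": joint torques, N m; "tcp_pos": TCP position; "eef_rot": TCP orientation; "ft_force": force on the tool from outside, world axes, zero at the start; "torque": the same for the moment, N m; "gripper_width": finger opening in m.
Only numpy, scipy, OpenCV 4.12 (cv2) and the standard library are available. Lean on these libraries where they do the work, as an engineer would, in place of code of your own. Each camera call takes 0.05 s, during which the arm holds its last target.

## Working session

There is one attempt and no reset: what is moved stays moved. The work goes in short steps, Python scripts to look and compute and a tool call to move; the robot and the scene stay as the last step left them, time stands still between calls to the robot, and variables do not carry over. Pictures are saved under pics/ and viewed, and the job is handed in when it is done.

Besides the shell and the picture viewer there is one more tool, called as name([rows], argument=value, ...), one row to a line, values as JSON. arm_command: Moves the arm, as the interface text tells. Its arguments: {"type":"object","properties":{"series":{"type":"array"},"force":{"type":"number"}},"required":["series"]}

```bash
mkdir -p pics; ls; python3 - <<'E'
from station import status, grab_frame, camera_model
import cv2, numpy as np
np.set_printoptions(precision=4,suppress=True)
print(status.get_obs())
for n in("top","side"):
    cv2.imwrite(f"pics/{n}0.png",cv2.resize(grab_frame(n)[:,:,::-1],(800,600),interpolation=cv2.INTER_CUBIC)); print(camera_model(n))
    
E
```

```text
pics
{'t': 0.0, 'qpos': array([-1.4673,  0.1815,  1.608 , -0.    ,  1.3538, -0.2063]), 'joint_vel': array([ 0.0011, -0.0007,  0.0013,  0.0008,  0.0017,  0.0016]), 'joint_torque': array([ -0.001 , -43.3878, -34.1848,   0.0702,   0.0387,  -0.0002]), 'tcp_pos': array([ 0.1753, -0.5471,  0.2629]), 'eef_rot': array([-3.14  , -0.0003,  0.3098]), 'ft_force': array([-0.3068, -0.3304,  0.592 ]), 'torque': array([ 0.0013, -0.0422, -0.0277]), 'gripper_width': 0.08830828071584143}
{'mtx': array([[520.4121,   0.    , 286.9577],
       [  0.    , 520.4121, 216.9441],
       [  0.    ,   0.    ,   1.    ]]), 'T': array([[ 0.0088,  0.9979, -0.0644,  0.484 ],
       [-0.9998,  0.01  ,  0.0182, -0.0309],
       [ 0.0188,  0.0643,  0.9978,  1.6459],
       [ 0.    ,  0.    ,  0.    ,  1.    ]])}
{'mtx': array([[407.1102,   0.    , 279.2917],
       [  0.    , 407.1102, 208.6809],
       [  0.    ,   0.    ,   1.    ]]), 'T': array([[ 0.9935,  0.075 , -0.0861,  0.4969],
       [-0.1135,  0.7334, -0.6703, -0.6887],
       [ 0.0129,  0.6757,  0.7371,  0.7653],
       [ 0.    ,  0.    ,  0.    ,  1.    ]])}
```

View pics/top0.png

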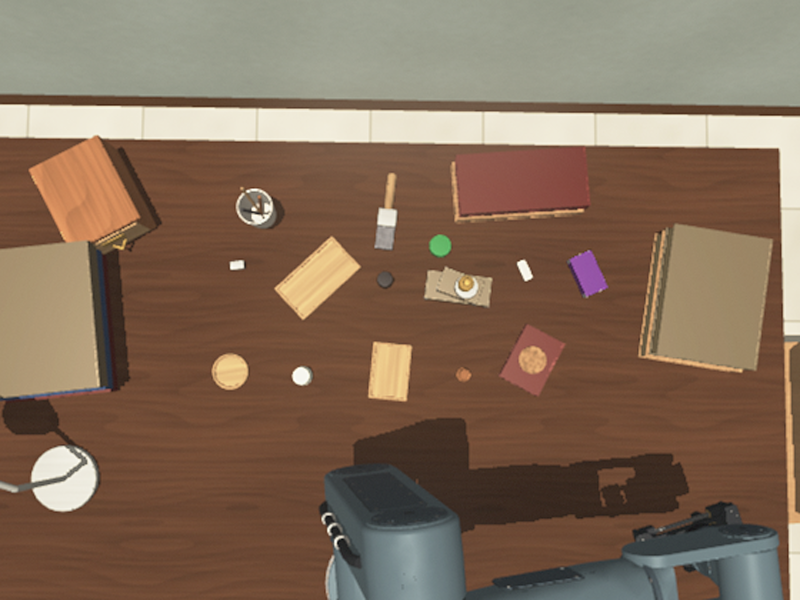

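View pics/side0.png

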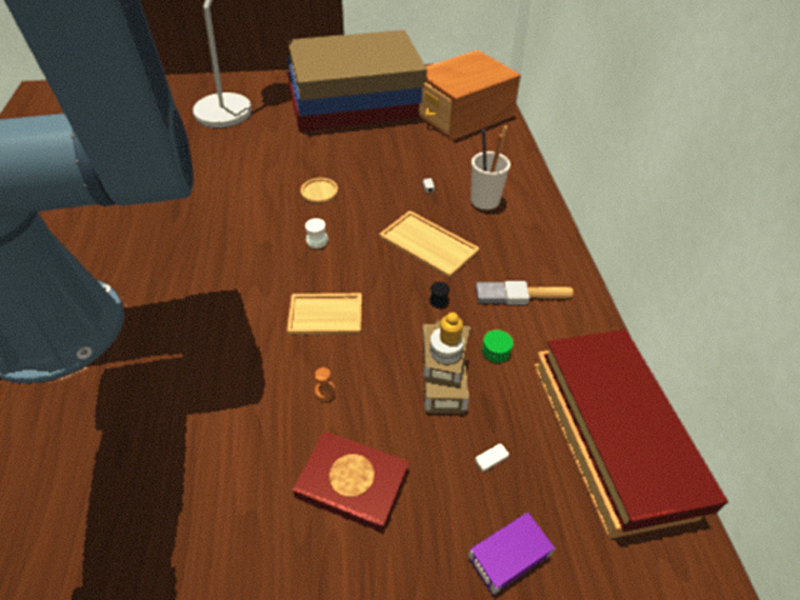

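```bash
cat > h.py <<'E'
from station import status, grab_frame, camera_model
import cv2, numpy as np
np.set_printoptions(precision=4,suppress=True)
def ray(n,uv):
    c=camera_model(n);T=c["T"];p=np.atleast_2d(np.asarray(uv,float))
    d=(np.linalg.inv(c["mtx"])@np.c_[p,np.ones(len(p))].T).T
    d=d*[1,-1,-1]; return T[:3,3],d@T[:3,:3].T
def plane(n,uv,z):
    o,d=ray(n,uv); return o+d*((z-o[2])/d[:,2])[:,None]
def proj(n,P):
    c=camera_model(n);T=c["T"];q=(np.atleast_2d(P)-T[:3,3])@T[:3,:3]*[1,-1,-1]
    q=q@c["mtx"].T; return q[:,:2]/q[:,2:]
def crop(img,name,x0,y0,x1,y1,s):
    cv2.imwrite(f"pics/{name}.png",cv2.resize(img[y0:y1,x0:x1,::-1],None,fx=s,fy=s,interpolation=cv2.INTER_CUBIC))
def rect(n,cnt,z):
    P=plane(n,cnt.reshape(-1,2),z)[:,:2]
    r=cv2.minAreaRect((P*1000).astype(np.float32)); (c,(w,h),a)=r
    if w<h: w,h,a=h,w,a+90
    return np.round([c[0],c[1],w,h],1),round((a+90)%180-90,1)
E
python3 - <<'E'
from h import *
t=grab_frame("top");s=grab_frame("side");np.save("t0.npy",t);np.save("s0.npy",s)
for n,im in(("top",t),("side",s)):
    hsv=cv2.cvtColor(im,cv2.COLOR_RGB2HSV)
    for nm,lo,hi in(("wood",(12,70,150),(28,170,255)),("cork",(8,100,140),(20,220,255)),("red",(0,120,60),(8,255,160)),("buff",(12,30,70),(28,110,175)),("green",(45,100,50),(75,255,255)),("purple",(125,100,50),(155,255,255)),("white",(0,0,190),(180,40,255)),("black",(0,0,0),(180,90,60))):
        m=cv2.inRange(hsv,lo,hi)
        cs,_=cv2.findContours(m,cv2.RETR_EXTERNAL,cv2.CHAIN_APPROX_NONE)
        for c in cs:
            if 80<cv2.contourArea(c)<6000:
                (x,y),wh,a=cv2.minAreaRect(c); print(n,nm,cv2.contourArea(c),np.round((x,y)),rect(n,c,{'wood':.010,'cork':.026,'red':.024}.get(nm,.0)))
crop(t,"stk_t",285,170,365,230,10); crop(s,"stk_s",270,205,370,305,6)
crop(t,"plc_t",140,150,400,290,3)
E
```

```text
top wood 477.5 [160. 260.] (array([452.7, 332.6,  77.9,  77.7]), 1.3)
top wood 260.0 [372. 251.] (array([ 484.9, -329.4,   56.8,   56.6]), 90.0)
top wood 523.5 [554. 302.] (array([ 329.9, -903.4,  397. ,   29.6]), -1.0)
top wood 1037.5 [273. 260.] (array([455.2, -16.7, 124.6,  86.8]), -5.2)
top wood 684.0 [321. 200.] (array([ 645.4, -166.7,  144. ,   73.5]), 83.0)
top wood 1627.0 [222. 194.] (array([659.9, 145.3, 174.1,  96.6]), -46.4)
top wood 111.5 [272. 133.] (array([856.7, -12. ,  79.1,  18.2]), -6.4)
top wood 247.5 [356. 147.] (array([ 814.1, -278.1,  313.1,  123.4]), 70.5)
top cork 486.5 [160. 260.] (array([453. , 329.1,  77.1,  77. ]), -89.5)
top cork 288.5 [372. 252.] (array([ 483.4, -328. ,   59.6,   59.1]), -89.5)
top cork 527.0 [554. 302.] (array([ 332.9, -893.7,  390. ,   31.7]), -0.9)
top cork 1052.0 [272. 260.] (array([455.3, -16.8, 124. ,  86.4]), -5.0)
top cork 1634.0 [222. 194.] (array([658.3, 143.6, 173.2,  95.7]), -46.4)
top cork 419.5 [467. 224.] (array([ 573. , -624.2,  353.6,  186.2]), 28.6)
top cork 121.5 [273. 133.] (array([853. , -13.3,  78.2,  20.5]), -5.7)

[... 3910 characters left out ...]
9.2, -101.2,   53.4,   35.9]), -43.0)
side white 150.5 [361. 202.] (array([799.4,   7.6,  40.3,  39.3]), -5.8)
side white 297.5 [150.  79.] (array([187.8, 694.8, 139.6,  84.3]), -60.8)
side white 162.0 [165.  72.] (array([239.6, 735.5, 104. ,  60.4]), -51.9)
side black 157.5 [  4. 247.] (array([-65.2, -44.9, 105.4,  28. ]), -52.2)
side black 86.0 [ 50. 229.] (array([25.4, -0. , 86.7, 38.7]), -61.3)
side black 140.5 [307. 206.] (array([658.2,   8.5,  59.8,  30.7]), 80.3)
side black 2288.5 [ 34. 184.] (array([-63.2, 181.2, 448. , 158.6]), -71.0)
side black 318.5 [ 68. 133.] (array([-24.4, 392.8, 186.8,  62.6]), -55.7)
side black 4732.5 [82. 60.] (array([ -85.7,  956.8, 1324.1,  373.1]), -63.0)
```

```bash
sleep 1
```

```text
(no output)
```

View pics/stk_t.png

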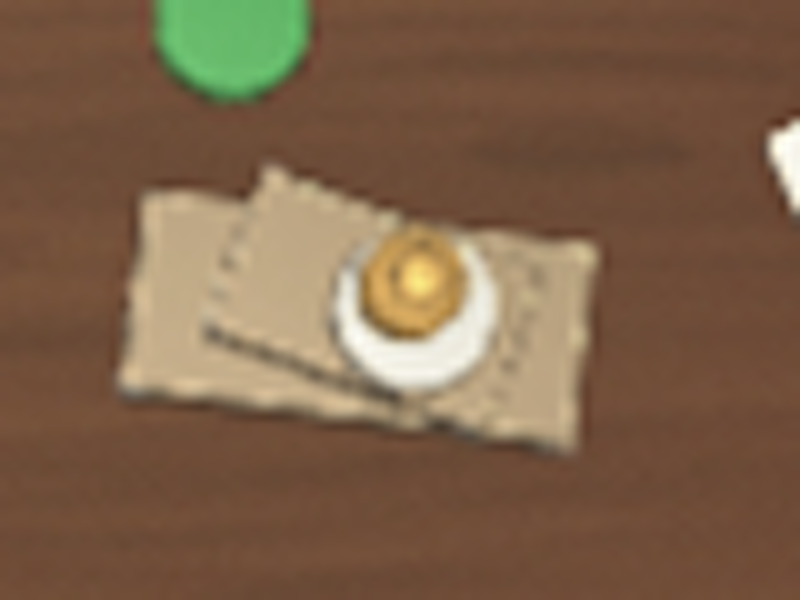

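View pics/stk_s.png

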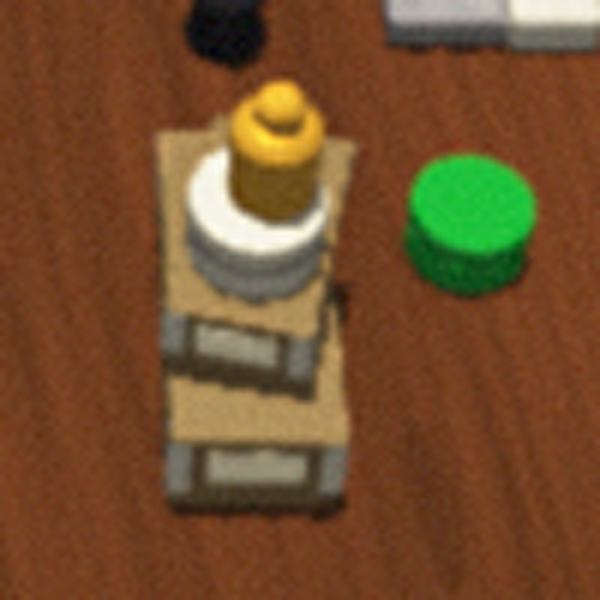

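View pics/plc_t.png

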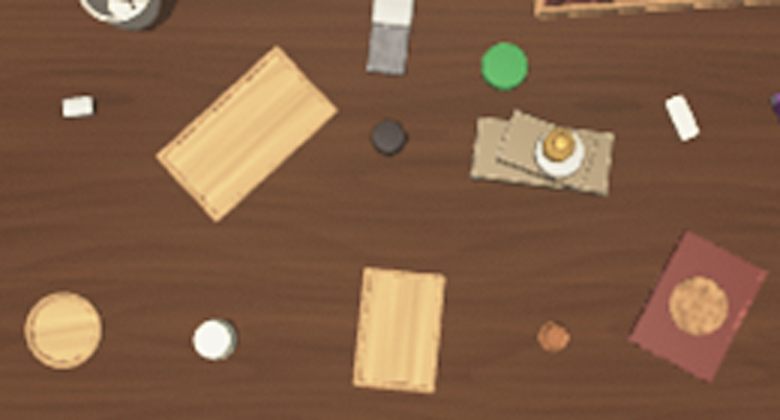

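```bash
python3 - <<'E'
from h import *
f=lambda x,y:(285+x/10-.5+.05,170+y/10-.5+.05)
g=lambda x,y:(270+x/6-.5,205+y/6-.5)
print("pw cyl top",plane("top",f(412,282),.140)," knob top",plane("top",f(418,275),.156), "side knob", plane("side",g(281,88),.156),"cyl top side",plane("side",g(277,130),.140))
print("tin",plane("top",f(415,309),.108),"side",plane("side",g(258,198),.108))
print("short corners",plane("top",[f(272,165),f(205,330)],.080))
print("short side corners top edge",plane("side",[g(163,318),g(318,348)],.08))
print("long",plane("top",[f(145,195),f(120,388),f(575,448),f(597,243)],.044))
print("long side",plane("side",[g(168,442),g(348,447),],.044))
# LK: green vs white
E
```

```text
pw cyl top [[ 0.6384 -0.1708  0.14  ]]  knob top [[ 0.6388 -0.1711  0.156 ]] side knob [[ 0.6381 -0.1702  0.156 ]] cyl top side [[ 0.6373 -0.1748  0.14  ]]
tin [[ 0.6336 -0.1747  0.108 ]] side [[ 0.6327 -0.178   0.108 ]]
short corners [[ 0.6797 -0.1338  0.08  ]
 [ 0.6293 -0.1138  0.08  ]]
short side corners top edge [[ 0.5971 -0.2046  0.08  ]
 [ 0.6478 -0.2225  0.08  ]]
long [[ 0.6744 -0.0968  0.044 ]
 [ 0.6144 -0.0895  0.044 ]
 [ 0.5972 -0.2304  0.044 ]
 [ 0.661  -0.2372  0.044 ]]
long side [[ 0.5967 -0.2314  0.044 ]
 [ 0.6584 -0.24    0.044 ]]
```

```bash
cat >> h.py <<'E'
from scipy.spatial.transform import Rotation as Ro
def go(x,y,z,yaw=None):
    """mm, target TCP; yaw in deg of tool x (mod 180). prints turn rz first, then tool shift after the turn"""
    o=status.get_obs(); R=Ro.from_euler("xyz",o["eef_rot"]).as_matrix(); p=o["tcp_pos"]*1000
    cy=np.degrees(np.arctan2(R[1,0],R[0,0])); dy=0
    if yaw is not None:
        dy=(yaw-cy+90)%180-90
        R=R@Ro.from_euler("z",-np.radians(dy)).as_matrix()
    d=np.array([x,y,z])-p
    print("t",round(o["t"],2),"tcp",np.round(p,1),"rot",o["eef_rot"],"F",o["ft_force"],"w",round(o["gripper_width"]*1000,1),"q6",round(o["qpos"][5],2))
    print("yaw",round(cy,2),"turn rz",round(-np.radians(dy),3),"shift tool",np.round(R.T@d,1), "tilt-fix rx,ry", np.round(R.T@np.cross(R[:,2],[0,0,-1]),4)[:2])
E
python3 -c "
from h import *
go(638.3,-171.5,264)"
```

```text
t 0.2 tcp [ 175.2 -547.3  263.2] rot [-3.1405 -0.0002  0.3098] F [-0.1994  0.3441 -0.1397] w 88.0 q6 -0.21
yaw 17.75 turn rz -0.0 shift tool [ 555.6 -216.8   -0.5] tilt-fix rx,ry [-0.0011 -0.0002]
```

arm_command([
  [[1,15,-6,0,0,0,0],[1,30,-12,0,0,0,0],[1,40,-15.6,0,0,0,0],[1,40,-15.6,0,0,0,0],[1,40,-15.6,0,0,0,0],[1,40,-15.6,0,0,0,0],[1,40,-15.6,0,0,0,0],[1,40,-15.6,0,0,0,0]],
])

```text
t: 1.0
tcp_pos: [0.4143, -0.3521, 0.2638]
eef_rot: [3.142, -0.0, 0.31]
ft_force: [-0.2, -0.7, 0.2]
gripper_width: 0.0881
```

arm_command([
  [[1,40,-15.6,0,0,0,0],[1,40,-15.6,0,0,0,0],[1,40,-15.6,0,0,0,0],[1,40,-15.6,0,0,0,0],[1,40,-15.6,0,0,0,0],[1,35,-13.6,0,0,0,0],[1,25,-9.6,0,0,0,0],[1,10,-4,0,0,0,0]],
])

```text
t: 1.8
tcp_pos: [0.6392, -0.1687, 0.2634]
eef_rot: [-3.141, -0.0, 0.313]
ft_force: [-0.7, 0.3, -0.7]
gripper_width: 0.0879
```

```bash
python3 -c "
from h import *
go(638.3,-171.5,138)"
```

```text
t 1.8 tcp [ 639.2 -168.7  263.4] rot [-3.1408 -0.0001  0.3129] F [-0.6855  0.2655 -0.7198] w 87.9 q6 0.82
yaw 17.93 turn rz -0.0 shift tool [ -1.7   2.5 125.4] tilt-fix rx,ry [-0.0008 -0.0001]
```

arm_command([
  [[1,-1.7,2.5,15,0,0,0],[1,0,0,30,0,0,0],[1,0,0,30,0,0,0],[1,0,0,25,0,0,0],[1,0,0,15,0,0,0],[1,0,0,10,0,0,0],[1,0,0,0,0,0,0],[1,0,0,0,0,0,0]],
])

```text
t: 2.6
tcp_pos: [0.6373, -0.1755, 0.1397]
eef_rot: [3.141, -0.001, 0.309]
ft_force: [-0.2, 0.2, 0.1]
gripper_width: 0.0882
```

```bash
python3 - <<'E'
from h import *
go(638.3,-171.5,138)
crop(grab_frame("side"),"g1",240,150,390,300,5)
E
```

```text
t 2.6 tcp [ 637.3 -175.5  139.7] rot [ 3.1406 -0.0009  0.3094] F [-0.198   0.2191  0.1481] w 88.2 q6 0.81
yaw 17.73 turn rz -0.0 shift tool [ 2.2 -3.5  1.7] tilt-fix rx,ry [ 0.001  -0.0009]
```

View pics/g1.png

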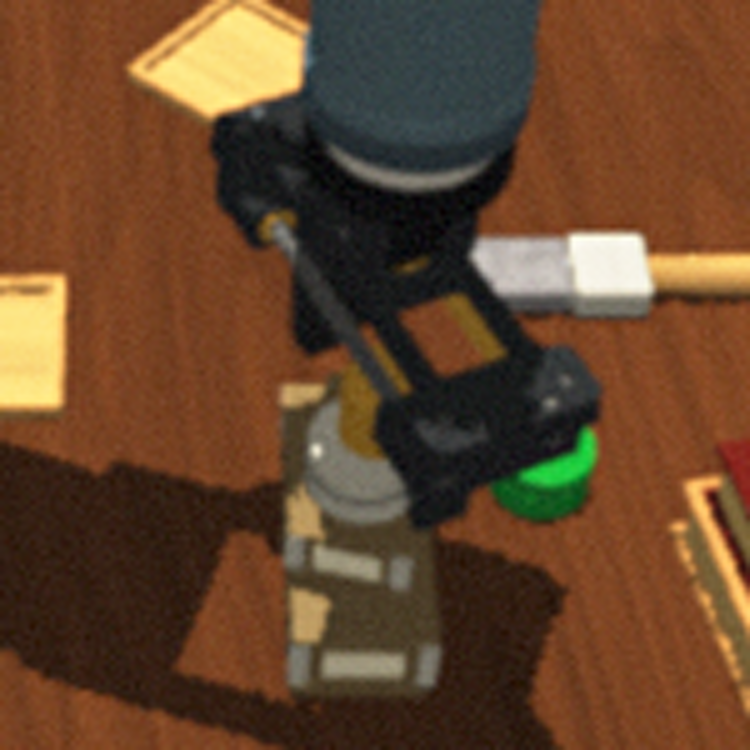

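arm_command([
  [[1,2.2,-3.5,1,0,0,0],[1,0,0,0,0,0,0],[1,0,0,0,0,0,0]],
])

```text
t: 2.95
tcp_pos: [0.6383, -0.1707, 0.1383]
eef_rot: [3.141, -0.001, 0.31]
ft_force: [0.4, -0.5, -0.8]
gripper_width: 0.0883
```

arm_command([
  [[0.2,0,0,0,0,0,0],[0.2,0,0,0,0,0,0],[0.2,0,0,0,0,0,0],[0.2,0,0,0,0,0,0],[0.2,0,0,0,0,0,0],[0.2,0,0,0,0,0,0],[0.2,0,0,0,0,0,0],[0.2,0,0,0,0,0,0]],
], force=20)

```text
t: 3.75
tcp_pos: [0.638, -0.171, 0.1377]
eef_rot: [3.141, -0.0, 0.31]
ft_force: [1.0, -0.3, 0.3]
gripper_width: 0.0312
```

```bash
python3 - <<'E'
from h import *
go(638.3,-171.5,138)
crop(grab_frame("side"),"g2",240,150,390,300,5)
E
```

```text
t 3.75 tcp [ 638.  -171.   137.7] rot [ 3.1414 -0.      0.3098] F [ 0.9699 -0.2691  0.3087] w 31.2 q6 0.82
yaw 17.75 turn rz -0.0 shift tool [ 0.1  0.6 -0.3] tilt-fix rx,ry [ 0.0002 -0.    ]
```

View pics/g2.png

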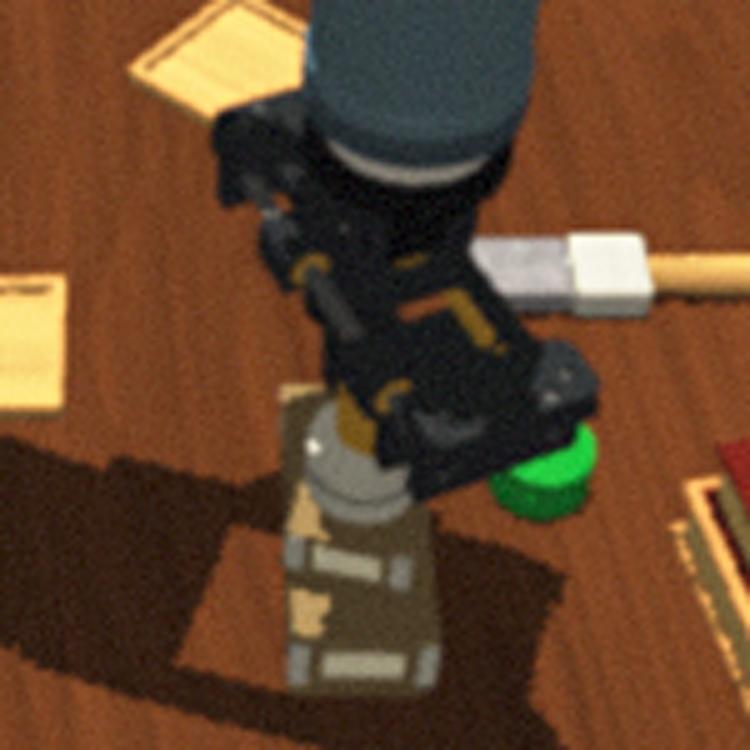

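arm_command([
  [[0.2,0,0,-4,0,0,0],[0.2,0,0,-10,0,0,0],[0.2,0,0,-16,0,0,0],[0.2,0,0,-16,0,0,0],[0.2,0,0,-10,0,0,0],[0.2,0,0,-4,0,0,0],[0.2,0,0,0,0,0,0]],
])

```text
t: 4.5
tcp_pos: [0.6384, -0.171, 0.199]
eef_rot: [3.14, -0.001, 0.31]
ft_force: [0.5, 0.6, -1.2]
gripper_width: 0.031
```

```bash
python3 - <<'E'
from h import *
go(483,-328.5,120)
cv2.imwrite("pics/l1.png",grab_frame("side")[:,:,::-1])
E
```

```text
t 4.5 tcp [ 638.4 -171.   199. ] rot [ 3.1403 -0.0014  0.3098] F [ 0.4564  0.5983 -1.1983] w 31.0 q6 0.82
yaw 17.75 turn rz -0.0 shift tool [-196.1  102.5   78.8] tilt-fix rx,ry [ 0.0013 -0.0014]
```

View pics/l1.png

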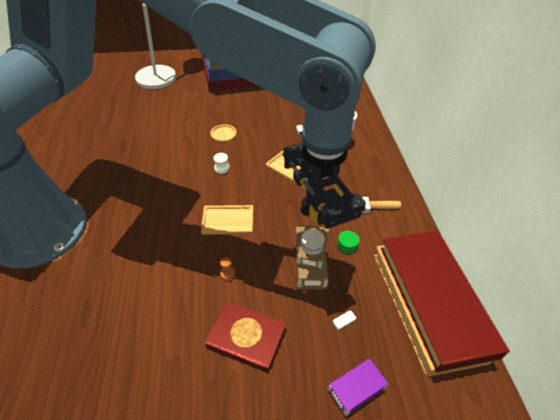

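The paperweight has lifted off; the tin stays at (312,240) in the side view.

arm_command([
  [[0.2,-10,5.2,0,0,0,0],[0.2,-22,11.5,0,0,0,0],[0.2,-32,16.7,0,0,0,0],[0.2,-35,18.3,10,0,0,0],[0.2,-35,18.3,20,0,0,0],[0.2,-32,16.7,20,0,0,0],[0.2,-20,10.5,18,0,0,0],[0.2,-10,5.3,10,0,0,0]],
])

```text
t: 5.35
tcp_pos: [0.4796, -0.329, 0.1174]
eef_rot: [-3.138, 0.002, 0.307]
ft_force: [-0.5, 0.8, -1.9]
gripper_width: 0.0313
```

arm_command([
  [[0.2,0,0,12,0,0,0],[0.2,0,0,15,0,0,0],[0.2,0,0,10,0,0,0],[0.2,0,0,0,0,0,0],[0.2,0,0,0,0,0,0]],
])

```text
t: 5.85
tcp_pos: [0.4832, -0.3275, 0.0826]
eef_rot: [-3.141, 0.0, 0.311]
ft_force: [0.6, -0.1, -1.2]
gripper_width: 0.0312
```

```bash
python3 - <<'E'
from h import *
go(483,-328.5,55.7)
crop(grab_frame("side"),"p1",150,220,350,370,4)
E
```

```text
t 5.85 tcp [ 483.2 -327.5   82.6] rot [-3.1413  0.      0.3112] F [ 0.5947 -0.1204 -1.2266] w 31.2 q6 0.46
yaw 17.83 turn rz -0.0 shift tool [-0.5  0.9 26.9] tilt-fix rx,ry [-0.0003  0.    ]
```

View pics/p1.png

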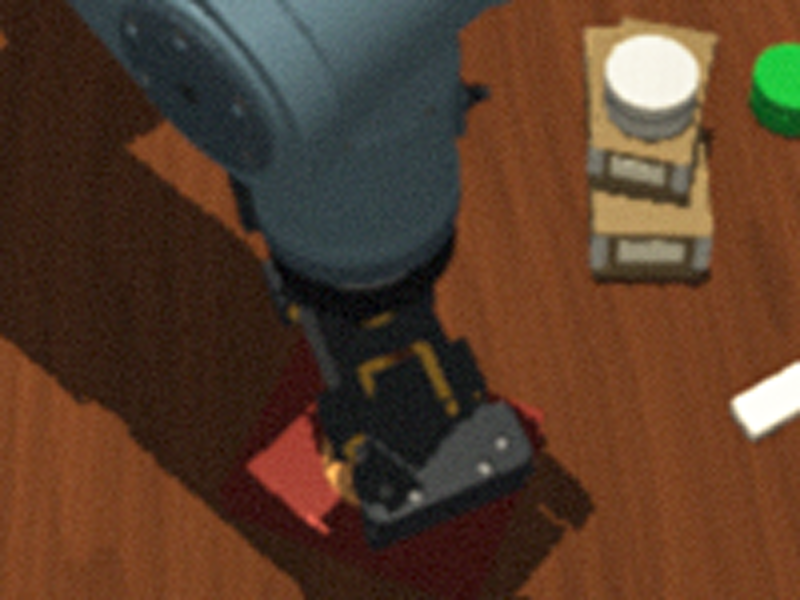

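arm_command([
  [[0.2,0,0,8,0,0,0],[0.2,0,0,8,0,0,0],[0.2,0,0,5,0,0,0],[0.2,0,0,3,0,0,0],[0.2,0,0,1.5,0,0,0],[0.2,0,0,0,0,0,0],[0.2,0,0,0,0,0,0]],
])

```text
t: 6.6
tcp_pos: [0.4826, -0.3284, 0.0574]
eef_rot: [3.141, -0.0, 0.31]
ft_force: [0.4, 0.2, -0.8]
gripper_width: 0.0313
```

arm_command([
  [[0.2,0,0,0.5,0,0,0],[0.2,0,0,0.5,0,0,0],[0.2,0,0,0,0,0,0]],
])

```text
t: 6.9
tcp_pos: [0.4826, -0.3282, 0.0563]
eef_rot: [3.141, -0.0, 0.31]
ft_force: [0.0, -0.7, -2.5]
gripper_width: 0.0313
```

arm_command([
  [[0.2,0,0,0.5,0,0,0],[0.2,0,0,0.3,0,0,0],[0.2,0,0,0,0,0,0]],
])

```text
t: 7.2
tcp_pos: [0.4826, -0.3283, 0.0557]
eef_rot: [3.141, -0.0, 0.31]
ft_force: [0.1, 0.2, 1.4]
gripper_width: 0.0311
```

arm_command([
  [[0.6,0,0,0,0,0,0],[0.7,0,0,0,0,0,0],[0.8,0,0,0,0,0,0],[0.8,0,0,0,0,0,0],[0.8,0,0,0,0,0,0]],
])

```text
t: 7.7
tcp_pos: [0.4826, -0.3282, 0.0554]
eef_rot: [-3.142, 0.0, 0.31]
ft_force: [-0.4, -0.4, -0.7]
gripper_width: 0.0688
```

arm_command([
  [[0.9,0,0,-8,0,0,0],[0.9,0,0,-20,0,0,0],[1,0,0,-30,0,0,0],[1,0,0,-35,0,0,0],[1,0,0,-25,0,0,0],[1,0,0,-10,0,0,0],[1,0,0,0,0,0,0]],
])

```text
t: 8.4
tcp_pos: [0.4833, -0.3289, 0.1853]
eef_rot: [3.138, -0.002, 0.31]
ft_force: [0.7, 0.1, -0.6]
gripper_width: 0.0879
```

```bash
python3 - <<'E'
from h import *
go(633,-176,184)
s=grab_frame("side");t=grab_frame("top")
crop(s,"a1",190,200,370,335,4)
cv2.imwrite("pics/a1t.png",t[:,:,::-1])
hsv=cv2.cvtColor(t,cv2.COLOR_RGB2HSV)
m=cv2.inRange(hsv,(0,0,190),(180,45,255))[185:220,300:350]
x=np.argwhere(m)[:,::-1]+[300,185]; c=(x.min(0)+x.max(0))/2; print(x.min(0),x.max(0),plane("top",c,.108))
E
```

```text
t 8.4 tcp [ 483.3 -328.9  185.3] rot [ 3.1384 -0.0016  0.3099] F [ 0.6903  0.104  -0.5566] w 87.9 q6 0.46
yaw 17.75 turn rz -0.0 shift tool [ 189.2 -100.     1.2] tilt-fix rx,ry [ 0.0032 -0.0016]
[318 193] [334 208] [[ 0.6335 -0.1746  0.108 ]]
```

View pics/a1.png

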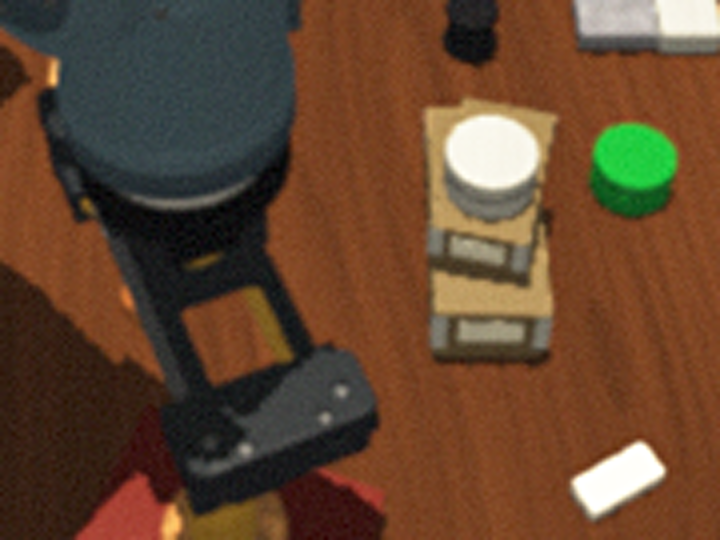

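View pics/a1t.png

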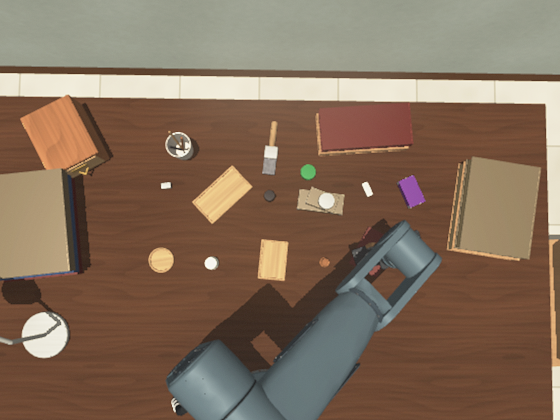

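arm_command([
  [[1,15,-8,0,0,0,0],[1,30,-16,0,0,0,0],[1,35,-18.5,0,0,0,0],[1,35,-18.5,0,0,0,0],[1,35,-18.5,0,0,0,0],[1,27,-14,0,0,0,0],[1,12,-6.5,0,0,0,0],[1,0,0,0,0,0,0]],
])

```text
t: 9.3
tcp_pos: [0.6325, -0.1731, 0.1819]
eef_rot: [-3.14, 0.001, 0.313]
ft_force: [-1.1, 0.5, 0.3]
gripper_width: 0.0882
```

arm_command([
  [[1,0,0,12,0,0,0],[1,0,0,20,0,0,0],[1,0,0,15,0,0,0],[1,0,0,8,0,0,0],[1,0,0,0,0,0,0],[1,0,0,0,0,0,0]],
])

```text
t: 9.9
tcp_pos: [0.632, -0.1759, 0.1286]
eef_rot: [3.141, -0.0, 0.309]
ft_force: [0.6, 0.4, 0.3]
gripper_width: 0.0881
```

```bash
python3 - <<'E'
from h import *
go(633.2,-175.5,113)
E
```

```text
t 9.9 tcp [ 632.  -175.9  128.6] rot [ 3.1415 -0.0001  0.3091] F [0.5861 0.3933 0.329 ] w 88.1 q6 0.81
yaw 17.71 turn rz -0.0 shift tool [ 1.3 -0.  15.6] tilt-fix rx,ry [ 0.0001 -0.0001]
```

arm_command([
  [[1,1.2,0,7,0,0,0],[1,0,0,5,0,0,0],[1,0,0,3,0,0,0],[1,0,0,0,0,0,0]],
])

```text
t: 10.3
tcp_pos: [0.6329, -0.1747, 0.1127]
eef_rot: [-3.141, 0.001, 0.31]
ft_force: [0.2, -0.6, 0.3]
gripper_width: 0.0879
```

arm_command([
  [[0.4,0,0,0,0,0,0],[0.4,0,0,0,0,0,0],[0.4,0,0,0,0,0,0],[0.4,0,0,0,0,0,0],[0.4,0,0,0,0,0,0],[0.4,0,0,0,0,0,0],[0.4,0,0,0,0,0,0]],
], force=20)

```text
t: 11.0
tcp_pos: [0.6333, -0.1751, 0.1135]
eef_rot: [3.141, -0.0, 0.31]
ft_force: [-0.1, 0.3, -0.1]
gripper_width: 0.0475
```

```bash
python3 - <<'E'
from h import *
go(633.2,-175.5,113)
crop(grab_frame("side"),"g3",240,150,390,300,5)
E
```

```text
t 11.0 tcp [ 633.3 -175.1  113.5] rot [ 3.1414 -0.0001  0.3098] F [-0.1086  0.3498 -0.0641] w 47.5 q6 0.81
yaw 17.75 turn rz -0.0 shift tool [-0.2  0.4  0.5] tilt-fix rx,ry [ 0.0002 -0.0001]
```

View pics/g3.png

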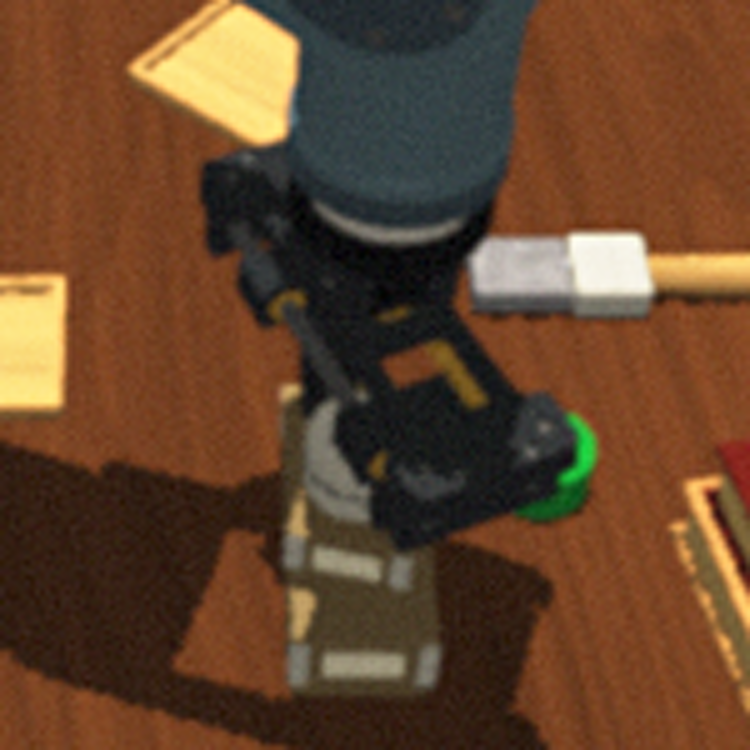

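arm_command([
  [[0.4,0,0,-4,0,0,0],[0.4,0,0,-10,0,0,0],[0.4,0,0,-16,0,0,0],[0.4,0,0,-16,0,0,0],[0.4,0,0,-10,0,0,0],[0.4,0,0,-4,0,0,0],[0.4,0,0,0,0,0,0]],
])

```text
t: 11.75
tcp_pos: [0.6337, -0.1752, 0.1747]
eef_rot: [3.14, -0.001, 0.31]
ft_force: [0.1, -0.2, -0.9]
gripper_width: 0.0473
```

```bash
python3 - <<'E'
from h import *
go(452,331,100)
crop(grab_frame("side"),"l2",240,150,390,300,4)
E
```

```text
t 11.75 tcp [ 633.7 -175.2  174.7] rot [ 3.1403 -0.0014  0.3098] F [ 0.1082 -0.2083 -0.8694] w 47.3 q6 0.81
yaw 17.75 turn rz -0.0 shift tool [ -18.8 -537.6   73.9] tilt-fix rx,ry [ 0.0013 -0.0014]
```

View pics/l2.png

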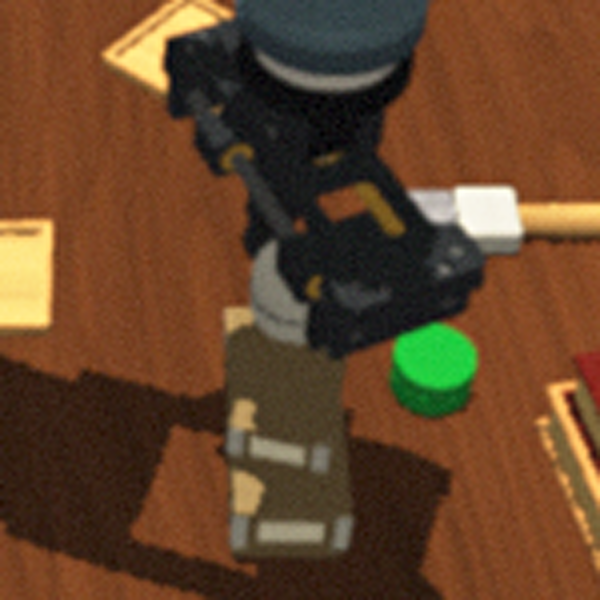

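arm_command([
  [[0.4,-0.5,-12,0,0,0,0],[0.4,-1,-25,0,0,0,0],[0.4,-1.3,-37,0,0,0,0],[0.4,-1.4,-42,0,0,0,0],[0.4,-1.4,-42,0,0,0,0],[0.4,-1.4,-42,0,0,0,0],[0.4,-1.4,-42,0,0,0,0],[0.4,-1.4,-42,0,0,0,0]],
])

```text
t: 12.6
tcp_pos: [0.5354, 0.0946, 0.1726]
eef_rot: [-3.141, 0.001, 0.31]
ft_force: [1.7, 0.4, -1.9]
gripper_width: 0.0476
```

arm_command([
  [[0.4,-1.4,-42,0,0,0,0],[0.4,-1.4,-42,0,0,0,0],[0.4,-1.4,-42,0,0,0,0],[0.4,-1.4,-42,0,0,0,0],[0.4,-1.3,-37,0,0,0,0],[0.4,-1,-25,10,0,0,0],[0.4,-0.6,-15,20,0,0,0],[0.4,0,-5,20,0,0,0]],
])

```text
t: 13.4
tcp_pos: [0.451, 0.3299, 0.1225]
eef_rot: [-3.141, 0.001, 0.312]
ft_force: [-0.7, -0.3, -1.3]
gripper_width: 0.0473
```

arm_command([
  [[0.4,0,0,15,0,0,0],[0.4,0,0,8,0,0,0],[0.4,0,0,0,0,0,0],[0.4,0,0,0,0,0,0]],
])

```text
t: 13.8
tcp_pos: [0.4534, 0.3277, 0.1008]
eef_rot: [-3.142, -0.0, 0.309]
ft_force: [0.7, -0.4, -0.2]
gripper_width: 0.0474
```

```bash
python3 - <<'E'
from h import *
go(452,331,37.5)
crop(grab_frame("side"),"p2",140,70,300,190,5)
E
```

```text
t 13.8 tcp [453.4 327.7 100.8] rot [-3.1416 -0.0004  0.309 ] F [ 0.726  -0.44   -0.2355] w 47.4 q6 1.68
yaw 17.7 turn rz -0.0 shift tool [-0.4 -3.6 63.3] tilt-fix rx,ry [-0.     -0.0004]
```

View pics/p2.png

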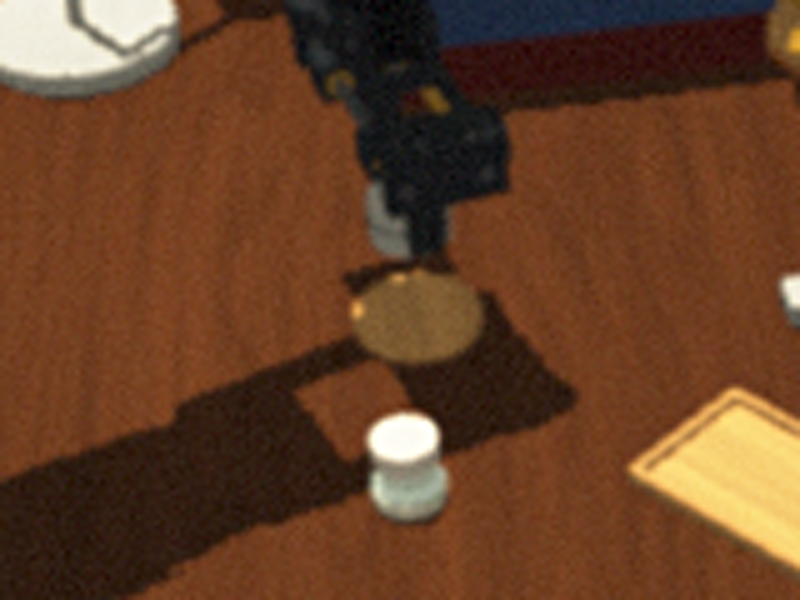

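arm_command([
  [[0.4,-0.2,-3.6,10,0,0,0],[0.4,0,0,18,0,0,0],[0.4,0,0,15,0,0,0],[0.4,0,0,10,0,0,0],[0.4,0,0,5,0,0,0],[0.4,0,0,0,0,0,0],[0.4,0,0,0,0,0,0]],
])

```text
t: 14.55
tcp_pos: [0.452, 0.3315, 0.0427]
eef_rot: [-3.142, -0.001, 0.31]
ft_force: [0.3, -0.9, -0.7]
gripper_width: 0.0477
```

```bash
python3 - <<'E'
from h import *
go(452,331,37.5)
crop(grab_frame("side"),"p3",180,80,280,180,6)
crop(grab_frame("top"),"p3t",110,210,210,310,6)
E
```

```text
t 14.55 tcp [452.  331.5  42.7] rot [-3.1415 -0.0005  0.3098] F [ 0.272  -0.8866 -0.6937] w 47.7 q6 1.68
yaw 17.75 turn rz -0.0 shift tool [-0.2  0.5  5.2] tilt-fix rx,ry [-0.0001 -0.0005]
```

View pics/p3.png

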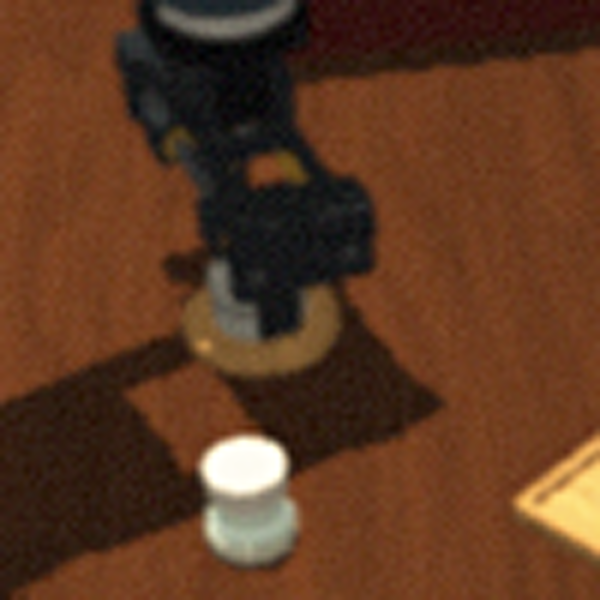

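View pics/p3t.png

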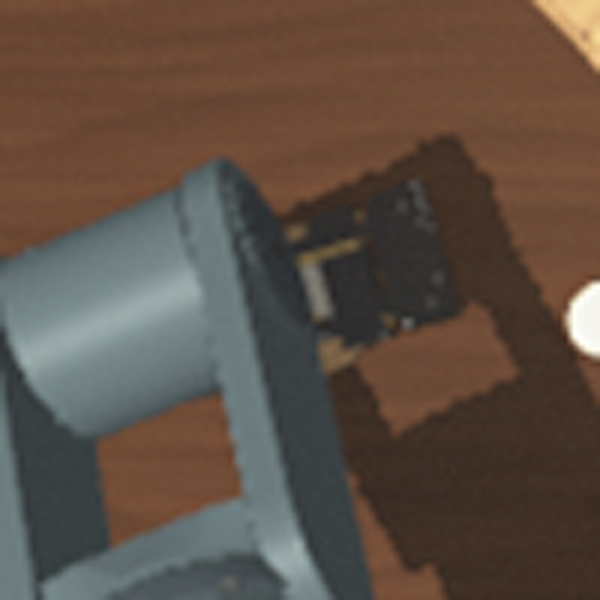

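arm_command([
  [[0.4,0,0.3,2,0,0,0],[0.4,0,0,1.5,0,0,0],[0.4,0,0,1,0,0,0],[0.4,0,0,0,0,0,0],[0.4,0,0,0,0,0,0]],
])

```text
t: 15.15
tcp_pos: [0.4518, 0.3311, 0.0379]
eef_rot: [3.142, 0.0, 0.31]
ft_force: [-0.5, 0.7, -1.9]
gripper_width: 0.0475
```

arm_command([
  [[0.4,0,0,0.5,0,0,0],[0.4,0,0,0.3,0,0,0],[0.4,0,0,0,0,0,0]],
])

```text
t: 15.45
tcp_pos: [0.4519, 0.3311, 0.0375]
eef_rot: [-3.142, -0.0, 0.31]
ft_force: [-1.9, -1.0, 4.8]
gripper_width: 0.0474
```

Contact (about 5 N up). I'll open a little and then rise.

arm_command([
  [[0.7,0,0,0,0,0,0],[0.75,0,0,0,0,0,0],[0.8,0,0,0,0,0,0],[0.8,0,0,0,0,0,0],[0.8,0,0,0,0,0,0]],
])

```text
t: 15.95
tcp_pos: [0.4518, 0.3311, 0.037]
eef_rot: [-3.142, 0.0, 0.31]
ft_force: [-0.7, 0.3, 0.7]
gripper_width: 0.0703
```

arm_command([
  [[0.8,0,0,-8,0,0,0],[0.8,0,0,-20,0,0,0],[1,0,0,-35,0,0,0],[1,0,0,-40,0,0,0],[1,0,0,-30,0,0,0],[1,0,0,-10,0,0,0]],
])

```text
t: 16.55
tcp_pos: [0.4537, 0.332, 0.1846]
eef_rot: [-3.141, -0.007, 0.31]
ft_force: [-0.3, 0.1, 0.3]
gripper_width: 0.0879
```

```bash
python3 - <<'E'
from h import *
s=grab_frame("side"); t=grab_frame("top")
crop(s,"p4",180,80,280,180,6)
crop(s,"p4l",180,270,300,370,5)
crop(t,"p4t",285,170,365,230,10)
go(638.5,-168.7,180,160.4)
E
```

```text
t 16.65 tcp [452.7 331.5 182. ] rot [-3.1412 -0.0039  0.3099] F [-0.7024  0.269  -0.7848] w 88.2 q6 1.68
yaw 17.75 turn rz 0.652 shift tool [342.8 408.9   1.9] tilt-fix rx,ry [-0.0027 -0.0028]
```

View pics/p4.png

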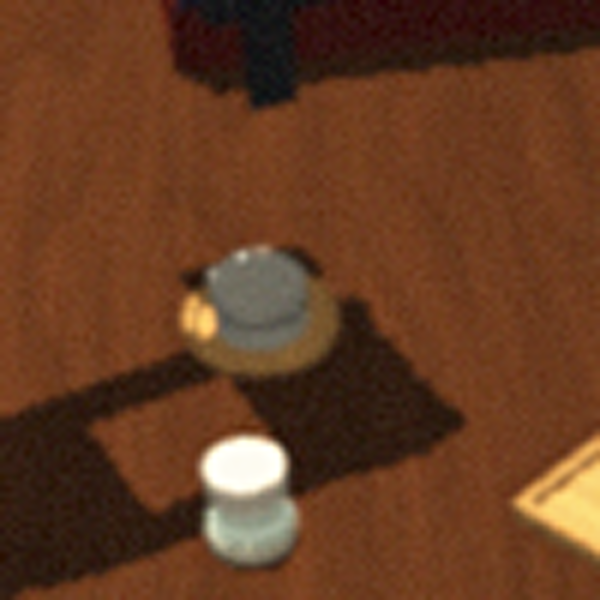

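View pics/p4l.png

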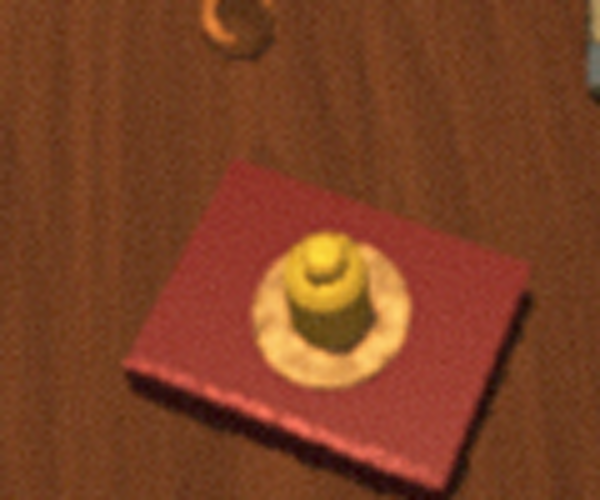

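View pics/p4t.png

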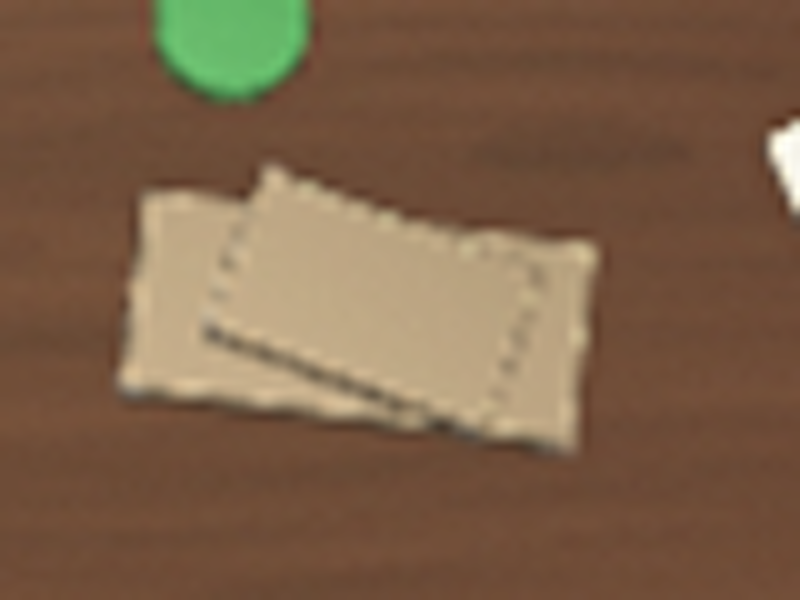

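```bash
python3 - <<'E'
from h import *
f=lambda x,y:(285+x/10-.45,170+y/10-.45)
P=plane("top",[f(270,165),f(205,328),f(487,425),f(547,262)],.080)
print(P[:,:2],P.mean(0)); 
a=(P[0]+P[1]-P[2]-P[3])/2; b=(P[0]-P[1]+P[3]-P[2])/2
print(np.linalg.norm(a),np.linalg.norm(b),np.degrees(np.arctan2(a[1],a[0])),np.degrees(np.arctan2(-b[0],b[1]))%180)
go(638.5,-168.7,180,70.4)
s=grab_frame("side"); crop(s,"q",280,215,360,305,8)
E
```

```text
[[ 0.6797 -0.1332]
 [ 0.6299 -0.1138]
 [ 0.6014 -0.1993]
 [ 0.651  -0.2173]] [ 0.6405 -0.1659  0.08  ]
0.08951569114256658 0.05314796192007803 71.38036536433954 69.37366516512233
t 16.65 tcp [452.7 331.5 182. ] rot [-3.1412 -0.0039  0.3099] F [-0.7024  0.269  -0.7848] w 88.2 q6 1.68
yaw 17.75 turn rz -0.919 shift tool [-408.9  342.8    1.9] tilt-fix rx,ry [ 0.0028 -0.0027]
```

View pics/q.png

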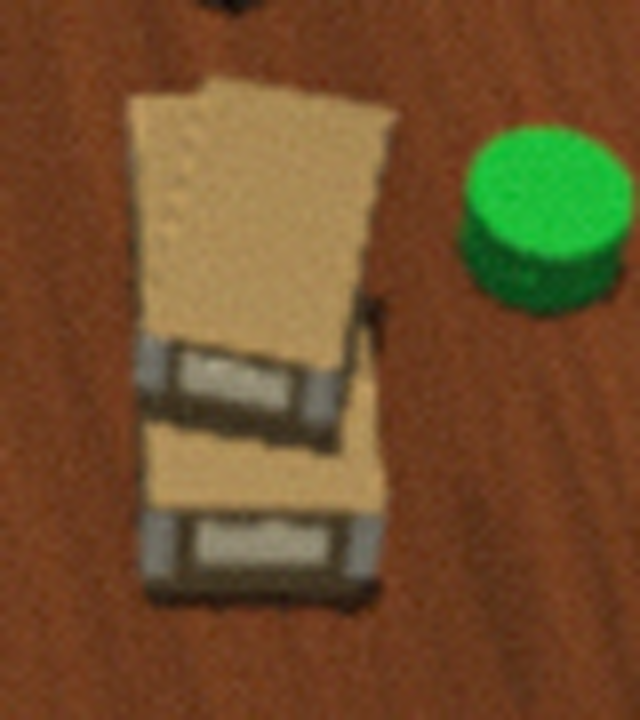

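arm_command([
  [[1,1,15,0,0,0,0],[1,1.5,30,0,0,0,0],[1,2,42,0,0,0,0],[1,2,42,0,0,0,0],[1,2,42,0,0,0,0],[1,2,42,0,0,0,0],[1,2,42,0,0,0,0],[1,2,42,0,0,0,0]],
])

```text
t: 17.5
tcp_pos: [0.5552, 0.05, 0.1779]
eef_rot: [-3.14, 0.004, 0.309]
ft_force: [0.2, 0.7, 0.0]
gripper_width: 0.0879
```

arm_command([
  [[1,2,42,0,0,0,0],[1,2,42,0,0,0,0],[1,2,42,0,0,0,0],[1,2,42,0,0,0,0],[1,2,35,0,0,0,0],[1,1.5,22,0,0,0,0],[1,1,10,0,0,0,0]],
])

```text
t: 18.2
tcp_pos: [0.6386, -0.1703, 0.1775]
eef_rot: [-3.14, 0.003, 0.307]
ft_force: [-0.0, 1.3, 0.2]
gripper_width: 0.0881
```

arm_command([
  [[1,0,0,0,0,0,-0.1],[1,0,0,0,0,0,-0.13],[1,0,0,0,0,0,-0.13],[1,0,0,0,0,0,-0.13],[1,0,0,0,0,0,-0.13],[1,0,0,0,0,0,-0.13],[1,0,0,0,0,0,-0.12],[1,0,0,0,0,0,-0.05]],
])

```text
t: 19.0
tcp_pos: [0.6385, -0.1667, 0.1784]
eef_rot: [-3.138, -0.0, 1.235]
ft_force: [-0.7, -0.0, 0.9]
gripper_width: 0.0883
```

arm_command([
  [[1,0,0,0,0,0,0],[1,0,0,0,0,0,0],[1,0,0,0,0,0,0]],
])

```text
t: 19.3
tcp_pos: [0.6393, -0.1671, 0.1795]
eef_rot: [-3.141, -0.0, 1.229]
ft_force: [-1.7, 0.0, -0.3]
gripper_width: 0.0882
```

```bash
python3 - <<'E'
from h import *
g=lambda x,y:(280+x/8-.45,215+y/8-.45)
P=plane("side",[g(208,80),g(397,115),g(345,372),g(140,337)],.080);print(P.mean(0),P)
go(639.8,-166.6,79,70.4)
E
```

```text
[ 0.6388 -0.1692  0.08  ] [[ 0.6293 -0.1186  0.08  ]
 [ 0.6788 -0.1364  0.08  ]
 [ 0.6488 -0.219   0.08  ]
 [ 0.5982 -0.2027  0.08  ]]
t 19.3 tcp [ 639.3 -167.1  179.5] rot [-3.1405 -0.0001  1.229 ] F [-1.6771  0.0145 -0.2829] w 88.2 q6 -0.09
yaw 70.42 turn rz 0.0 shift tool [  0.6   0.4 100.5] tilt-fix rx,ry [-0.0011 -0.0001]
```

arm_command([
  [[1,0,0,15,0,0,0],[1,0,0,25,0,0,0],[1,0,0,25,0,0,0],[1,0,0,18,0,0,0],[1,0,0,10,0,0,0],[1,0,0,5,0,0,0],[1,0,0,0,0,0,0],[1,0,0,0,0,0,0]],
])

```text
t: 20.1
tcp_pos: [0.6404, -0.1677, 0.0831]
eef_rot: [3.14, 0.0, 1.23]
ft_force: [0.8, 0.0, 1.9]
gripper_width: 0.0881
```

```bash
python3 - <<'E'
from h import *
go(639.7,-167.5,79,70.4)
crop(grab_frame("side"),"g4",240,150,390,300,5)
E
```

```text
t 20.1 tcp [ 640.4 -167.7   83.1] rot [3.1399 0.0002 1.2298] F [0.8204 0.0262 1.865 ] w 88.1 q6 -0.09
yaw 70.46 turn rz 0.001 shift tool [-0.1 -0.7  4.1] tilt-fix rx,ry [0.0017 0.0002]
```

View pics/g4.png

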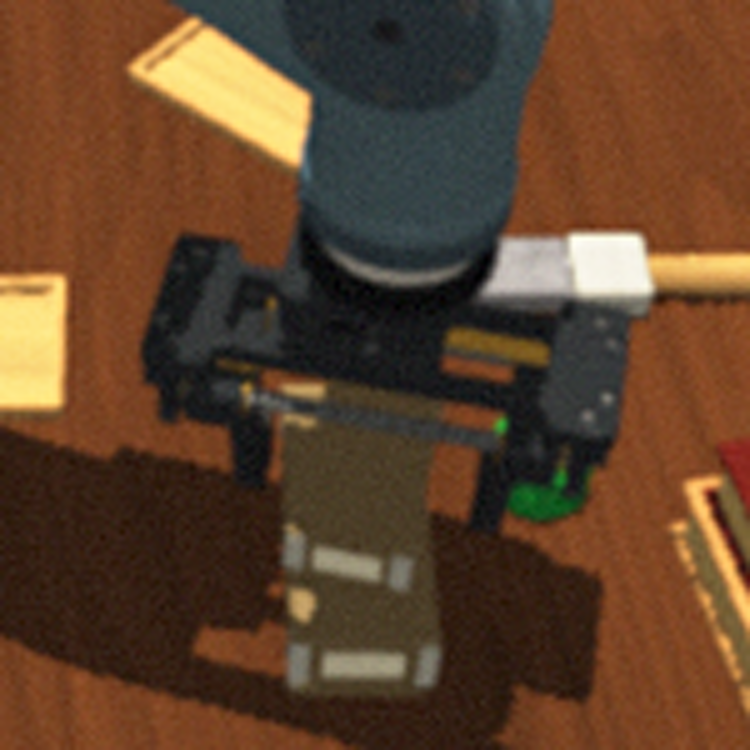

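arm_command([
  [[1,0,-0.5,2,0,0,0],[1,0,0,1.5,0,0,0],[0.4,0,0,0,0,0,0],[0.4,0,0,0,0,0,0],[0.4,0,0,0,0,0,0],[0.4,0,0,0,0,0,0],[0.4,0,0,0,0,0,0],[0.4,0,0,0,0,0,0]],
], force=25)

```text
t: 20.95
tcp_pos: [0.6392, -0.1672, 0.0787]
eef_rot: [3.142, -0.0, 1.23]
ft_force: [0.3, 0.1, 0.2]
gripper_width: 0.0519
```

arm_command([
  [[0.4,0,0,0,0,0,0],[0.4,0,0,0,0,0,0]],
])

```text
t: 21.15
tcp_pos: [0.6392, -0.1672, 0.0786]
eef_rot: [-3.142, 0.0, 1.23]
ft_force: [-0.4, 0.4, -0.8]
gripper_width: 0.0513
```

arm_command([
  [[0.4,0,0,-3,0,0,0],[0.4,0,0,-8,0,0,0],[0.4,0,0,-15,0,0,0],[0.4,0,0,-18,0,0,0],[0.4,0,0,-15,0,0,0],[0.4,0,0,-8,0,0,0],[0.4,0,0,0,0,0,0],[0.4,0,0,0,0,0,0]],
])

```text
t: 21.95
tcp_pos: [0.6391, -0.1672, 0.1457]
eef_rot: [3.142, 0.0, 1.23]
ft_force: [0.0, -0.3, -3.1]
gripper_width: 0.0519
```

```bash
python3 - <<'E'
from h import *
go(455,-18,110,-5.2)
crop(grab_frame("side"),"g5",240,150,390,300,5)
E
```

```text
t 21.95 tcp [ 639.1 -167.2  145.7] rot [3.1416 0.     1.2298] F [ 0.0457 -0.3459 -3.133 ] w 51.9 q6 -0.09
yaw 70.46 turn rz 1.321 shift tool [-196.8 -131.9   35.7] tilt-fix rx,ry [ 0.0001 -0.    ]
```

View pics/g5.png

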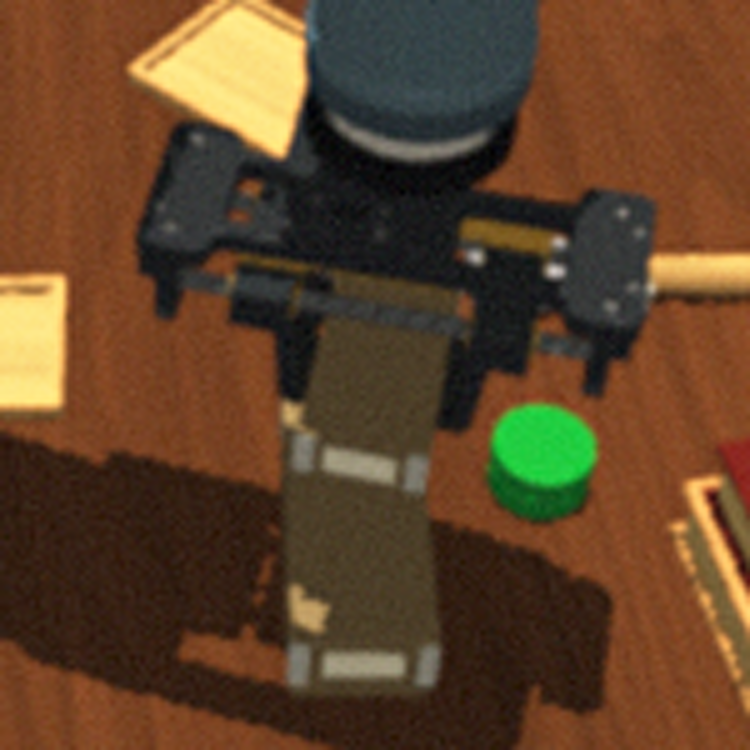

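arm_command([
  [[0.4,0,0,0,0,0,0.05],[0.4,0,0,0,0,0,0.1],[0.4,0,0,0,0,0,0.13],[0.4,0,0,0,0,0,0.13],[0.4,0,0,0,0,0,0.13],[0.4,0,0,0,0,0,0.13],[0.4,0,0,0,0,0,0.13],[0.4,0,0,0,0,0,0.13]],
])

```text
t: 22.8
tcp_pos: [0.6385, -0.1669, 0.1442]
eef_rot: [-3.14, 0.002, 0.294]
ft_force: [0.1, 0.7, -2.7]
gripper_width: 0.0519
```

arm_command([
  [[0.4,0,0,0,0,0,0.13],[0.4,0,0,0,0,0,0.12],[0.4,0,0,0,0,0,0.09],[0.4,0,0,0,0,0,0.05],[0.4,0,0,0,0,0,0],[0.4,0,0,0,0,0,0]],
])

```text
t: 23.4
tcp_pos: [0.6388, -0.167, 0.1447]
eef_rot: [-3.141, 0.001, -0.089]
ft_force: [0.2, -0.5, -2.5]
gripper_width: 0.0516
```

```bash
python3 - <<'E'
from h import *
go(455,-18,100,-5.2)
E
```

```text
t 23.4 tcp [ 638.8 -167.   144.7] rot [-3.141   0.0014 -0.0888] F [ 0.1942 -0.4955 -2.5019] w 51.6 q6 1.22
yaw -5.09 turn rz 0.002 shift tool [-196.5 -131.7   45.1] tilt-fix rx,ry [-0.0005  0.0014]
```

arm_command([
  [[0.4,-8,-5.4,0,0,0,0],[0.4,-20,-13.4,0,0,0,0],[0.4,-32,-21.4,0,0,0,0],[0.4,-36,-24.1,0,0,0,0],[0.4,-36,-24.1,0,0,0,0],[0.4,-32,-21.4,5,0,0,0],[0.4,-22,-14.8,15,0,0,0],[0.4,-10.5,-7.1,15,0,0,0]],
])

```text
t: 24.2
tcp_pos: [0.4528, -0.0164, 0.1103]
eef_rot: [-3.141, 0.0, -0.088]
ft_force: [0.5, -0.8, -3.4]
gripper_width: 0.0517
```

arm_command([
  [[0.4,0,0,10,0,0,0],[0.4,0,0,0,0,0,0],[0.4,0,0,0,0,0,0],[0.4,0,0,0,0,0,0]],
])

```text
t: 24.6
tcp_pos: [0.4566, -0.0191, 0.1014]
eef_rot: [3.141, -0.002, -0.091]
ft_force: [-0.2, -0.5, -2.7]
gripper_width: 0.0515
```

```bash
python3 - <<'E'
from h import *
go(455,-18,38.6,-5.2)
crop(grab_frame("side"),"p5",150,130,310,270,5)
E
```

```text
t 24.6 tcp [456.6 -19.1 101.4] rot [ 3.1412 -0.0018 -0.0907] F [-0.2103 -0.5462 -2.6588] w 51.5 q6 1.36
yaw -5.2 turn rz 0.0 shift tool [-1.8 -1.  62.8] tilt-fix rx,ry [ 0.0004 -0.0018]
```

View pics/p5.png

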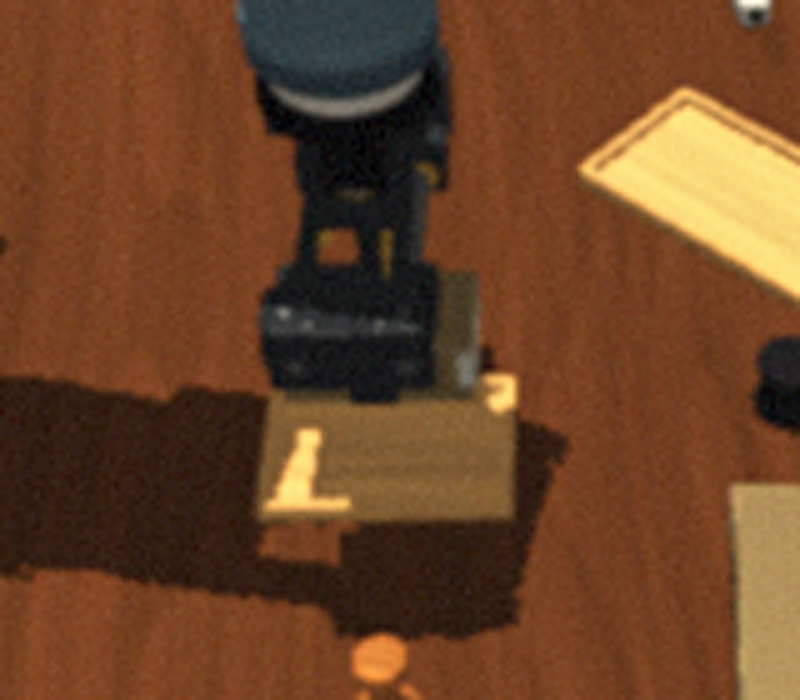

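arm_command([
  [[0.4,-1.8,-1,10,0,0,0],[0.4,0,0,18,0,0,0],[0.4,0,0,15,0,0,0],[0.4,0,0,9,0,0,0],[0.4,0,0,4,0,0,0],[0.4,0,0,0,0,0,0],[0.4,0,0,0,0,0,0]],
])

```text
t: 25.35
tcp_pos: [0.4541, -0.0173, 0.045]
eef_rot: [3.141, -0.001, -0.09]
ft_force: [1.0, -0.4, -2.4]
gripper_width: 0.0514
```

```bash
python3 - <<'E'
from h import *
go(455,-18,38.6,-5.2)
crop(grab_frame("side"),"p6",180,170,280,250,8)
E
```

```text
t 25.35 tcp [454.1 -17.3  45. ] rot [ 3.1415 -0.0007 -0.0902] F [ 1.0318 -0.4347 -2.3786] w 51.4 q6 1.36
yaw -5.17 turn rz 0.001 shift tool [1.  0.6 6.4] tilt-fix rx,ry [ 0.0001 -0.0007]
```

View pics/p6.png

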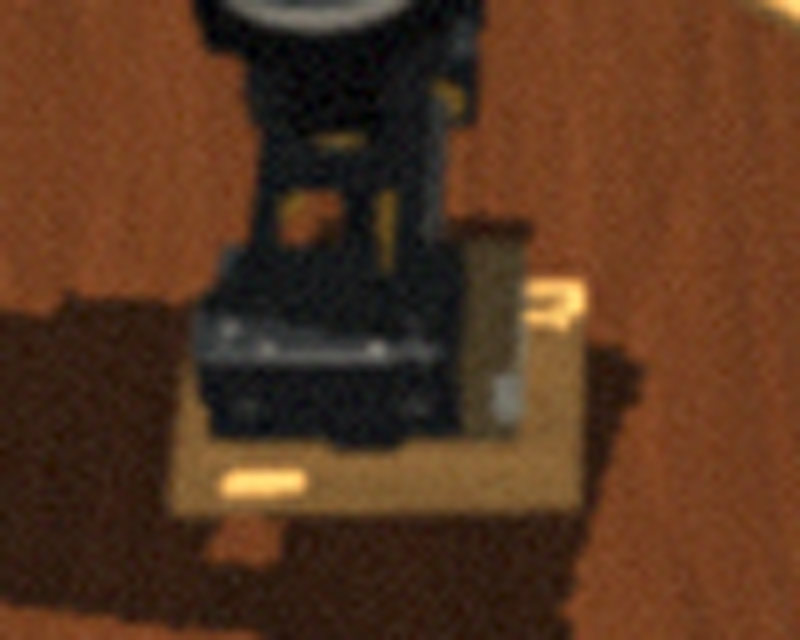

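```bash
python3 - <<'E'
from h import *
g=lambda x,y:(180+x/8-.45,170+y/8-.45)
c,s=np.cos(np.radians(-5.2)),np.sin(np.radians(-5.2))
R=np.array([[c,s],[-s,c]])
for p,z in((g(517,437),.0104),(g(527,240),.0464),(g(515,375),.0464)): print((R@(plane("side",p,z)[0,:2]*1000-[455,-18])).round(1))
for p in(g(583,512),g(172,512),g(590,280)): print((R@(plane("side",p,.010)[0,:2]*1000-[455,-18])).round(1))
E
```

```text
[ 41.8 -22.6]
[44.9 25.7]
[ 43.2 -29.3]
[ 62.4 -51.7]
[-59.6 -50.2]
[62.6 42.8]
```

arm_command([
  [[0.4,1.5,0.4,2,0,0,0],[0.4,0,0,2,0,0,0],[0.4,0,0,1.3,0,0,0],[0.4,0,0,0,0,0,0],[0.4,0,0,0,0,0,0]],
])

```text
t: 25.9
tcp_pos: [0.4551, -0.0177, 0.0393]
eef_rot: [-3.142, 0.0, -0.09]
ft_force: [0.8, -1.0, -2.5]
gripper_width: 0.0516
```

arm_command([
  [[0.4,0,0,0.5,0,0,0],[0.4,0,0,0.4,0,0,0],[0.4,0,0,0,0,0,0]],
])

```text
t: 26.2
tcp_pos: [0.4552, -0.0177, 0.0386]
eef_rot: [3.142, -0.0, -0.09]
ft_force: [-2.2, 0.2, 0.2]
gripper_width: 0.0519
```

arm_command([
  [[0.7,0,0,0,0,0,0],[0.75,0,0,0,0,0,0],[0.8,0,0,0,0,0,0],[0.8,0,0,0,0,0,0],[0.8,0,0,0,0,0,0]],
])

```text
t: 26.7
tcp_pos: [0.4552, -0.0177, 0.0385]
eef_rot: [3.142, -0.0, -0.09]
ft_force: [-0.6, 0.0, 0.6]
gripper_width: 0.0702
```

arm_command([
  [[0.8,0,0,-8,0,0,0],[0.8,0,0,-20,0,0,0],[1,0,0,-35,0,0,0],[1,0,0,-35,0,0,0],[1,0,0,-25,0,0,0],[1,0,0,-8,0,0,0],[1,0,0,0,0,0,0]],
])

```text
t: 27.4
tcp_pos: [0.4559, -0.0179, 0.1706]
eef_rot: [3.141, -0.003, -0.09]
ft_force: [-0.1, -0.6, -0.4]
gripper_width: 0.0881
```

```bash
python3 - <<'E'
from h import *
s=grab_frame("side"); t=grab_frame("top")
crop(s,"p7",170,150,370,300,4)
crop(t,"p7t",285,170,365,230,10)
go(636.8,-163.5,160,83.5)
hsv=cv2.cvtColor(t,cv2.COLOR_RGB2HSV)
E
```

```text
t 27.5 tcp [454.4 -17.5 168.4] rot [-3.1413  0.0016 -0.0902] F [-0.1204 -0.5214 -0.136 ] w 88.5 q6 1.36
yaw -5.17 turn rz -1.548 shift tool [-124.4  197.8    8. ] tilt-fix rx,ry [-0.0016 -0.0003]
```

View pics/p7.png

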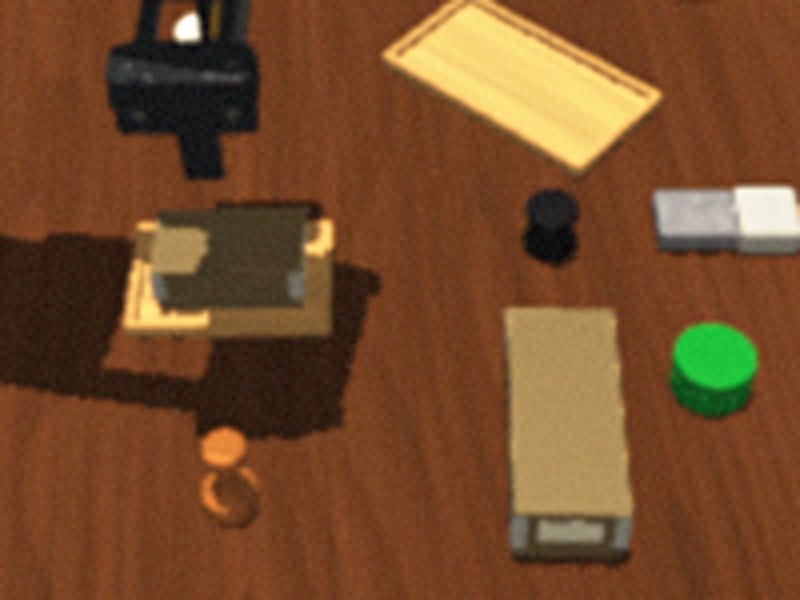

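View pics/p7t.png

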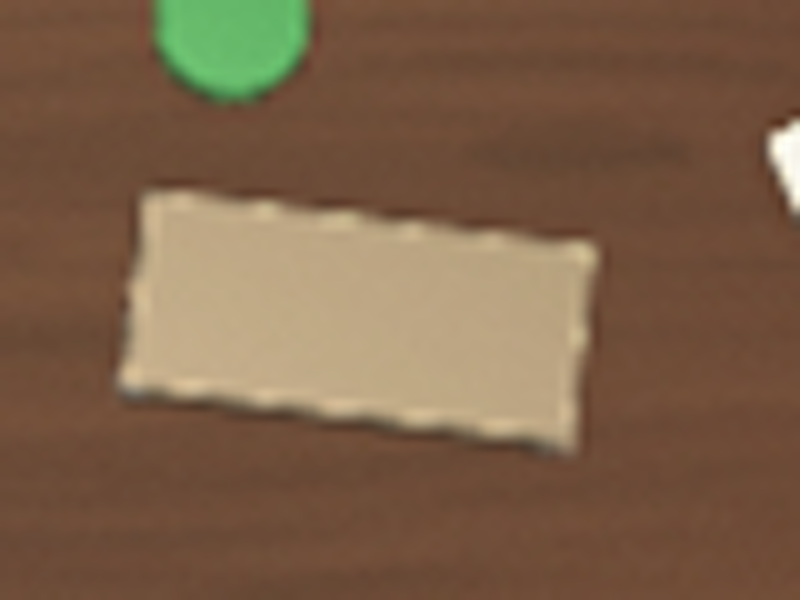

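```bash
python3 - <<'E'
from h import *
g=lambda x,y:(170+x/4-.4,150+y/4-.4)
P=plane("side",[g(504,309),g(616,310),g(631,516),g(511,515)],.044);print(P[:,:2].round(4).tolist(),P.mean(0))
t=grab_frame("top");m=cv2.inRange(cv2.cvtColor(t,cv2.COLOR_RGB2HSV),(12,40,110),(28,125,255)); m[:185]=0;m[220:]=0;m[:,:290]=0;m[:,350:]=0
c=max(cv2.findContours(m,0,cv2.CHAIN_APPROX_NONE)[0],key=cv2.contourArea); print(rect("top",c,.044))
E
```

```text
[[0.6123, -0.0932], [0.6766, -0.1006], [0.6583, -0.239], [0.5963, -0.2318]] [ 0.6359 -0.1662  0.044 ]
(array([ 637.2, -162.6,  145.9,   68.1]), 85.3)
```

arm_command([
  [[0.9,0,0,0,0,0,-0.08],[0.9,0,0,0,0,0,-0.13],[0.9,0,0,0,0,0,-0.14],[0.9,0,0,0,0,0,-0.14],[0.9,0,0,0,0,0,-0.14],[0.9,0,0,0,0,0,-0.14],[0.9,0,0,0,0,0,-0.14],[0.9,0,0,0,0,0,-0.14]],
])

```text
t: 28.35
tcp_pos: [0.4541, -0.0174, 0.1676]
eef_rot: [-3.138, 0.001, 0.965]
ft_force: [0.4, -0.3, 1.1]
gripper_width: 0.0789
```

arm_command([
  [[0.9,0,0,0,0,0,-0.14],[0.9,0,0,0,0,0,-0.14],[0.9,0,0,0,0,0,-0.14],[0.9,0,0,0,0,0,-0.08],[0.9,0,0,0,0,0,0],[0.9,0,0,0,0,0,0]],
])

```text
t: 28.95
tcp_pos: [0.4545, -0.0175, 0.1683]
eef_rot: [-3.139, -0.0, 1.457]
ft_force: [0.2, 0.2, -0.0]
gripper_width: 0.0793
```

```bash
python3 - <<'E'
from h import *
go(636.8,-164,150,83.5)
E
```

```text
t 28.95 tcp [454.5 -17.5 168.3] rot [-3.1393 -0.0004  1.4574] F [ 0.1929  0.2246 -0.0246] w 79.3 q6 -0.19
yaw 83.5 turn rz 0.0 shift tool [-124.9  197.8   17.8] tilt-fix rx,ry [-0.0023 -0.0004]
```

arm_command([
  [[0.9,-8,12.7,0,0,0,0],[0.9,-20,31.7,0,0,0,0],[0.9,-25,39.6,0,0,0,0],[0.9,-25,39.6,0,0,0,0],[0.9,-24,38,5,0,0,0],[0.9,-15,24,10,0,0,0],[0.9,-8,12.2,10,0,0,0],[0.9,0,0,10,0,0,0]],
])

```text
t: 29.75
tcp_pos: [0.6394, -0.1662, 0.1332]
eef_rot: [3.141, 0.001, 1.457]
ft_force: [0.0, 0.1, -0.0]
gripper_width: 0.0791
```

arm_command([
  [[0.9,0,0,15,0,0,0],[0.9,0,0,15,0,0,0],[0.9,0,0,15,0,0,0],[0.9,0,0,10,0,0,0],[0.9,0,0,0,0,0,0],[0.9,0,0,0,0,0,0],[0.9,0,0,0,0,0,0]],
])

```text
t: 30.45
tcp_pos: [0.6385, -0.164, 0.0804]
eef_rot: [3.14, 0.001, 1.46]
ft_force: [0.6, 0.5, 0.3]
gripper_width: 0.0793
```

```bash
python3 - <<'E'
from h import *
go(636.6,-164.5,36.5,83.5)
crop(grab_frame("side"),"g6",240,150,390,300,5)
E
```

```text
t 30.45 tcp [ 638.5 -164.    80.4] rot [3.14   0.0005 1.4599] F [0.5893 0.5343 0.3253] w 79.3 q6 -0.32
yaw 83.65 turn rz 0.003 shift tool [-0.7 -1.9 43.9] tilt-fix rx,ry [0.0016 0.0005]
```

View pics/g6.png

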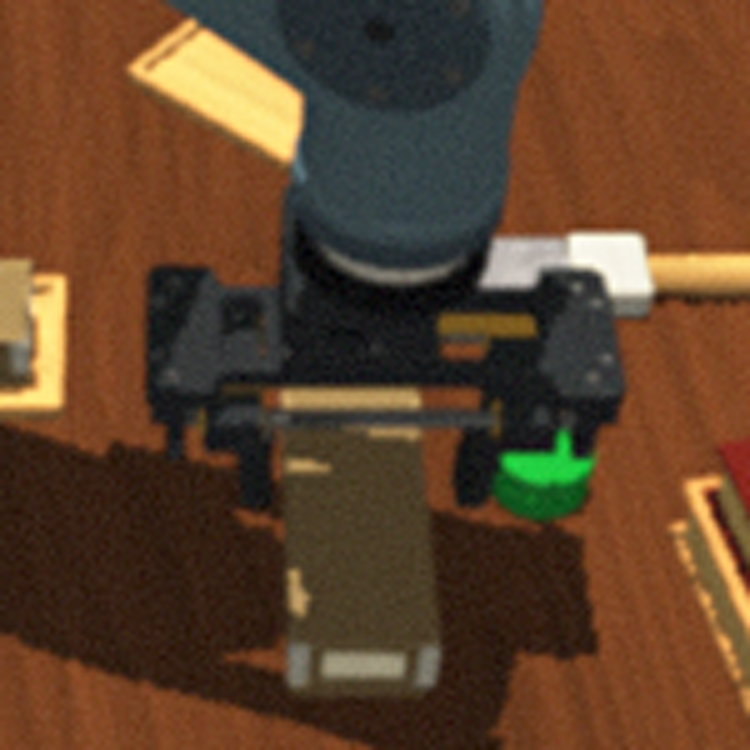

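arm_command([
  [[0.9,-0.7,-1.9,8,0,0,0],[0.9,0,0,12,0,0,0],[0.9,0,0,12,0,0,0],[0.9,0,0,8,0,0,0],[0.9,0,0,3,0,0,0],[0.9,0,0,0,0,0,0],[0.9,0,0,0,0,0,0]],
])

```text
t: 31.2
tcp_pos: [0.6362, -0.1644, 0.0366]
eef_rot: [3.141, 0.0, 1.46]
ft_force: [-0.4, -0.9, 0.5]
gripper_width: 0.0795
```

arm_command([
  [[0.5,0,0,0,0,0,0],[0.5,0,0,0,0,0,0],[0.5,0,0,0,0,0,0],[0.5,0,0,0,0,0,0],[0.5,0,0,0,0,0,0]],
], force=35)

```text
t: 31.7
tcp_pos: [0.6364, -0.1645, 0.037]
eef_rot: [3.14, 0.0, 1.46]
ft_force: [-0.3, 0.1, 2.7]
gripper_width: 0.062
```

```bash
python3 - <<'E'
from h import *
go(636.6,-164.5,36.5,83.5)
E
```

```text
t 31.7 tcp [ 636.4 -164.5   37. ] rot [3.1404 0.0003 1.4599] F [-0.2678  0.0844  2.7327] w 62.0 q6 -0.32
yaw 83.64 turn rz 0.003 shift tool [0.  0.2 0.5] tilt-fix rx,ry [0.0012 0.0003]
```

arm_command([
  [[0.5,0,0,-3,0,0,0],[0.5,0,0,-8,0,0,0],[0.5,0,0,-15,0,0,0],[0.5,0,0,-20,0,0,0],[0.5,0,0,-18,0,0,0],[0.5,0,0,-10,0,0,0],[0.5,0,0,0,0,0,0],[0.5,0,0,0,0,0,0]],
])

```text
t: 32.5
tcp_pos: [0.6357, -0.1642, 0.1104]
eef_rot: [-3.142, -0.0, 1.46]
ft_force: [0.6, -0.3, -3.9]
gripper_width: 0.0613
```

```bash
python3 - <<'E'
from h import *
go(659,144.3,100,-46.4)
crop(grab_frame("side"),"g7",240,150,390,300,4)
E
```

```text
t 32.5 tcp [ 635.7 -164.2  110.4] rot [-3.1415 -0.      1.4598] F [ 0.6328 -0.3358 -3.8598] w 61.3 q6 -0.32
yaw 83.64 turn rz -0.872 shift tool [207.4 229.6  10.4] tilt-fix rx,ry [-0.     -0.0001]
```

View pics/g7.png

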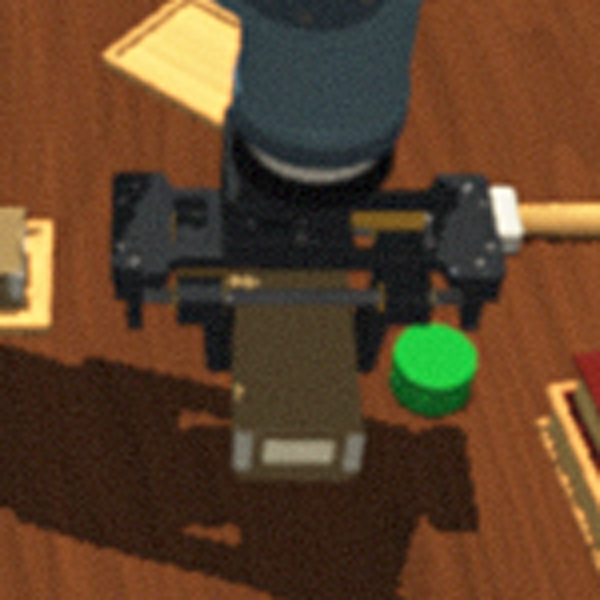

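arm_command([
  [[0.5,0,0,0,0,0,-0.06],[0.5,0,0,0,0,0,-0.12],[0.5,0,0,0,0,0,-0.14],[0.5,0,0,0,0,0,-0.14],[0.5,0,0,0,0,0,-0.14],[0.5,0,0,0,0,0,-0.13],[0.5,0,0,0,0,0,-0.1],[0.5,0,0,0,0,0,-0.04]],
])

```text
t: 33.35
tcp_pos: [0.635, -0.1639, 0.1088]
eef_rot: [-3.141, -0.003, 2.333]
ft_force: [-0.3, 0.5, -4.2]
gripper_width: 0.0617
```

arm_command([
  [[0.5,0,0,-2,0,0,0],[0.5,8,8.8,0,0,0,0],[0.5,16,17.7,0,0,0,0],[0.5,22,24.4,0,0,0,0],[0.5,24,26.6,0,0,0,0],[0.5,24,26.6,0,0,0,0],[0.5,24,26.6,0,0,0,0],[0.5,24,26.6,0,0,0,0]],
])

```text
t: 34.15
tcp_pos: [0.6518, 0.0493, 0.1121]
eef_rot: [-3.141, -0.001, 2.329]
ft_force: [0.5, 0.6, -3.8]
gripper_width: 0.0616
```

arm_command([
  [[0.5,22,24.4,0,0,0,0],[0.5,20,22,0,0,0,0],[0.5,14,15.5,0,0,0,0],[0.5,7,7.8,0,0,0,0],[0.5,2,2.5,0,0,0,0],[0.5,0,0,0,0,0,0],[0.5,0,0,0,0,0,0],[0.5,0,0,0,0,0,0]],
])

```text
t: 34.95
tcp_pos: [0.6601, 0.1426, 0.1124]
eef_rot: [-3.141, 0.0, 2.328]
ft_force: [0.1, -0.1, -3.6]
gripper_width: 0.0616
```

```bash
python3 - <<'E'
from h import *
go(659,144.3,41,-46.4)
crop(grab_frame("side"),"p8",240,90,390,240,5)
E
```

```text
t 34.95 tcp [660.1 142.6 112.4] rot [-3.1414  0.0001  2.3282] F [ 0.0773 -0.0704 -3.5502] w 61.6 q6 -0.72
yaw 133.4 turn rz -0.004 shift tool [ 2.   0.4 71.4] tilt-fix rx,ry [-0.0002  0.0001]
```

View pics/p8.png

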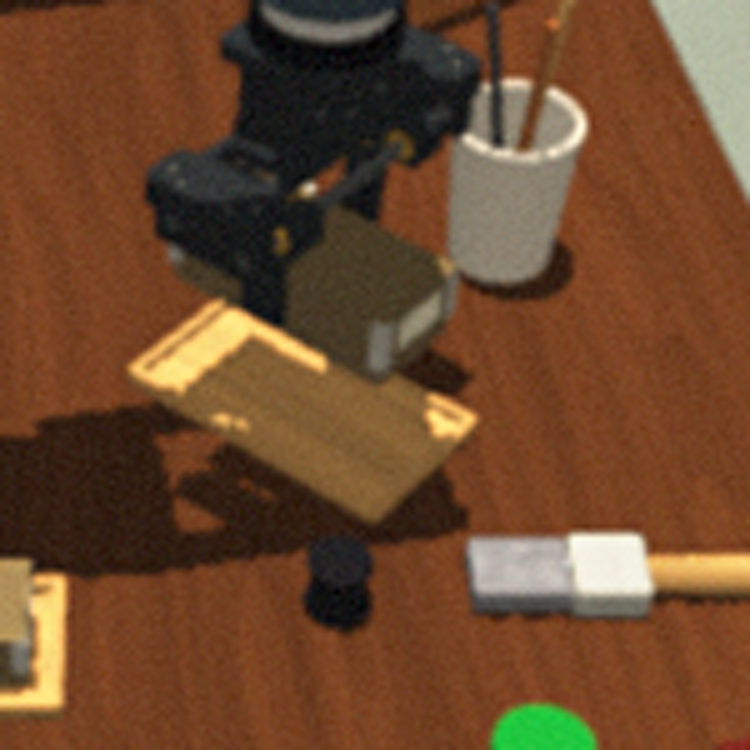

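```bash
python3 - <<'E'
from h import *
g=lambda x,y:(240+x/5-.4,90+y/5-.4)
print(plane("side",[g(450,260),g(508,282),g(560,260)],0).round(3), plane("top",[(165.5,148),(179,160)],.1).round(3))
E
```

```text
[[0.768 0.264 0.   ]
 [0.799 0.24  0.   ]
 [0.834 0.258 0.   ]] [[0.787 0.306 0.1  ]
 [0.751 0.265 0.1  ]]
```

arm_command([
  [[0.5,2,0.4,8,0,0,0],[0.5,0,0,16,0,0,0],[0.5,0,0,16,0,0,0],[0.5,0,0,12,0,0,0],[0.5,0,0,8,0,0,0],[0.5,0,0,3,0,0,0],[0.5,0,0,0,0,0,0],[0.5,0,0,0,0,0,0]],
])

```text
t: 35.8
tcp_pos: [0.6594, 0.1456, 0.05]
eef_rot: [3.141, 0.001, 2.33]
ft_force: [-0.1, 0.6, -3.7]
gripper_width: 0.062
```

```bash
python3 - <<'E'
from h import *
go(659,144.3,41,-46.4)
crop(grab_frame("side"),"p9",250,120,350,220,7)
E
```

```text
t 35.8 tcp [659.4 145.6  50. ] rot [3.1408 0.0007 2.3298] F [-0.0877  0.616  -3.6609] w 62.0 q6 -0.72
yaw 133.49 turn rz -0.002 shift tool [-0.7 -1.2  9. ] tilt-fix rx,ry [0.0008 0.0007]
```

View pics/p9.png

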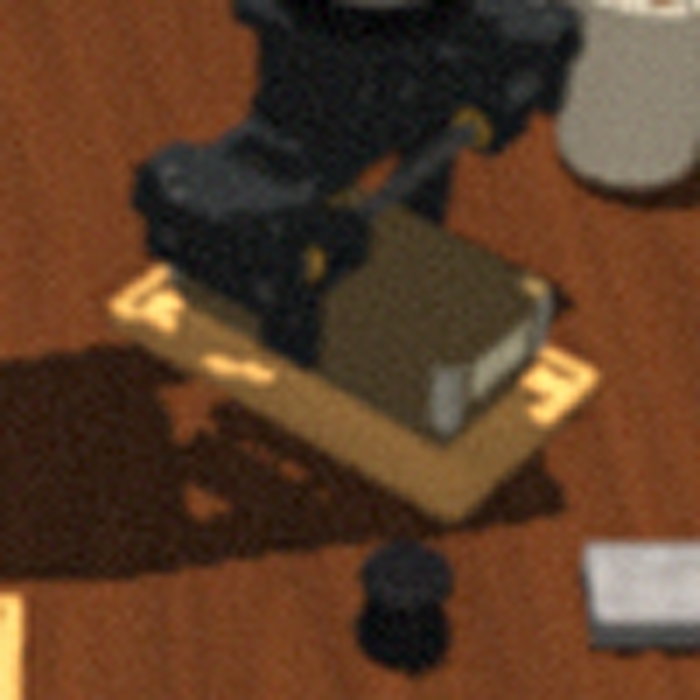

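```bash
python3 - <<'E'
from h import *
g=lambda x,y:(250+x/7-.43,120+y/7-.43)
a=np.radians(-46.4);c,s=np.cos(a),np.sin(a);R=np.array([[c,s],[-s,c]])
for p,z in((g(445,441),.013),(g(437,368),.057),(g(553,287),.057),(g(452,522),0),(g(452,508),.01),(g(600,375),.01),(g(108,300),.01)): print((R@(plane("side",p,z)[0,:2]*1000-[659,144.3])).round(1))
E
```

```text
[ 64.7 -25.1]
[ 64.3 -34.9]
[70.4 30.2]
[ 85.7 -47.3]
[ 86.6 -49.8]
[86.9 47.1]
[-88.5 -45.2]
```

arm_command([
  [[0.5,-2,0,3,0,0,0],[0.5,0,0,3,0,0,0],[0.5,0,0,2,0,0,0],[0.5,0,0,0.5,0,0,0],[0.5,0,0,0,0,0,0],[0.5,0,0,0,0,0,0]],
])

```text
t: 36.45
tcp_pos: [0.6603, 0.144, 0.0411]
eef_rot: [3.141, 0.0, 2.33]
ft_force: [-0.0, -1.2, -1.9]
gripper_width: 0.062
```

arm_command([
  [[0.5,0,0,0.4,0,0,0],[0.5,0,0,0.4,0,0,0],[0.5,0,0,0,0,0,0]],
])

```text
t: 36.75
tcp_pos: [0.6603, 0.144, 0.041]
eef_rot: [-3.142, 0.0, 2.33]
ft_force: [-4.4, -2.2, 4.5]
gripper_width: 0.0619
```

arm_command([
  [[0.75,0,0,0,0,0,0],[0.8,0,0,0,0,0,0],[0.85,0,0,0,0,0,0],[0.9,0,0,0,0,0,0],[0.9,0,0,0,0,0,0]],
])

```text
t: 37.25
tcp_pos: [0.6603, 0.1441, 0.04]
eef_rot: [3.142, -0.0, 2.33]
ft_force: [0.5, -0.5, -0.2]
gripper_width: 0.0792
```

arm_command([
  [[0.9,0,0,-8,0,0,0],[0.9,0,0,-20,0,0,0],[0.9,0,0,-35,0,0,0],[0.9,0,0,-40,0,0,0],[0.9,0,0,-40,0,0,0],[0.9,0,0,-30,0,0,0],[0.9,0,0,-10,0,0,0],[0.9,0,0,0,0,0,0]],
])

```text
t: 38.05
tcp_pos: [0.6611, 0.1441, 0.2252]
eef_rot: [3.139, 0.002, 2.33]
ft_force: [0.7, 0.2, -0.2]
gripper_width: 0.0793
```

```bash
python3 - <<'E'
from h import *
s=grab_frame("side"); t=grab_frame("top")
crop(s,"f1",170,90,370,230,4)
cv2.imwrite("pics/f1t.png",cv2.resize(t[:,:,::-1],(800,600),interpolation=cv2.INTER_CUBIC))
crop(s,"f2",170,100,370,380,2)
go(455,0,250)
E
```

```text
t 38.15 tcp [659.4 144.  221.3] rot [-3.1398 -0.0016  2.3298] F [ 0.2335 -0.452  -0.8742] w 79.0 q6 -0.72
yaw 133.49 turn rz -0.0 shift tool [  36.2 -247.5  -28.2] tilt-fix rx,ry [-0.0018 -0.0016]
```

View pics/f1.png

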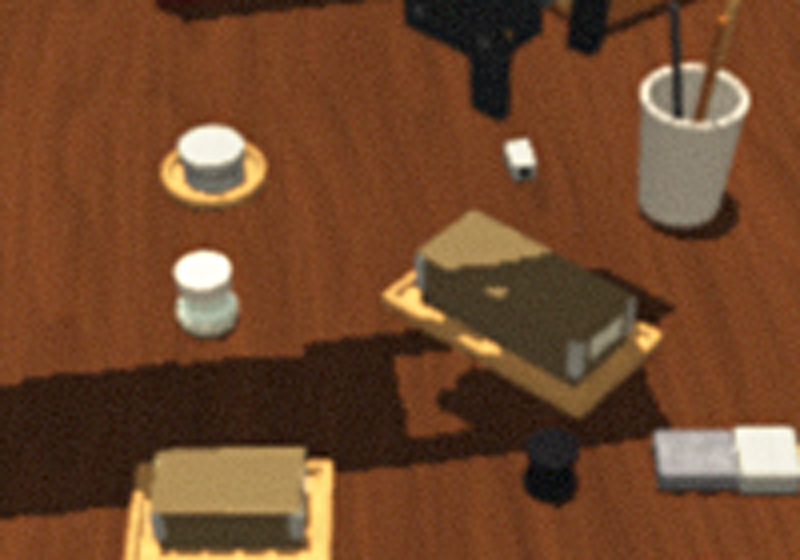

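View pics/f1t.png

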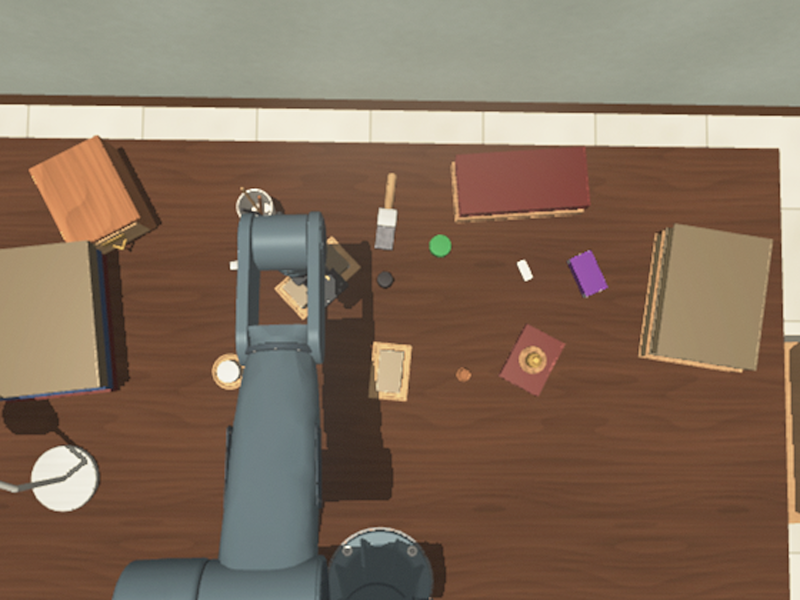

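View pics/f2.png

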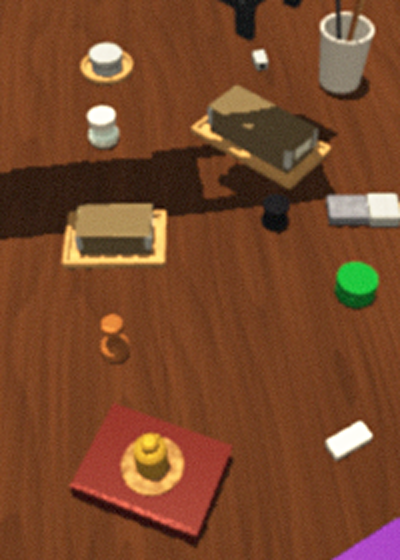

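arm_command([
  [[0.9,-6,-20,0,0,0,0],[0.9,-13,-40,0,0,0,0],[0.9,-13,-40,0,0,0,0],[0.9,-13,-40,0,0,0,0],[0.9,-13,-40,0,0,0,0],[0.9,-13,-40,0,0,0,0],[0.9,-8,-25,0,0,0,0],[0.9,0,0,0,0,0,0]],
])

```text
t: 38.95
tcp_pos: [0.5344, -0.084, 0.2206]
eef_rot: [-3.139, -0.004, 2.326]
ft_force: [0.6, 0.8, 0.3]
gripper_width: 0.0793
```

```bash
python3 - <<'E'
from h import *
s=grab_frame("side"); t=grab_frame("top"); t0=np.load("t0.npy"); s0=np.load("s0.npy")
crop(t,"f3t",140,150,300,290,5); crop(s,"f3",190,90,350,230,5)
E
```

```text
(no output)
```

View pics/f3t.png

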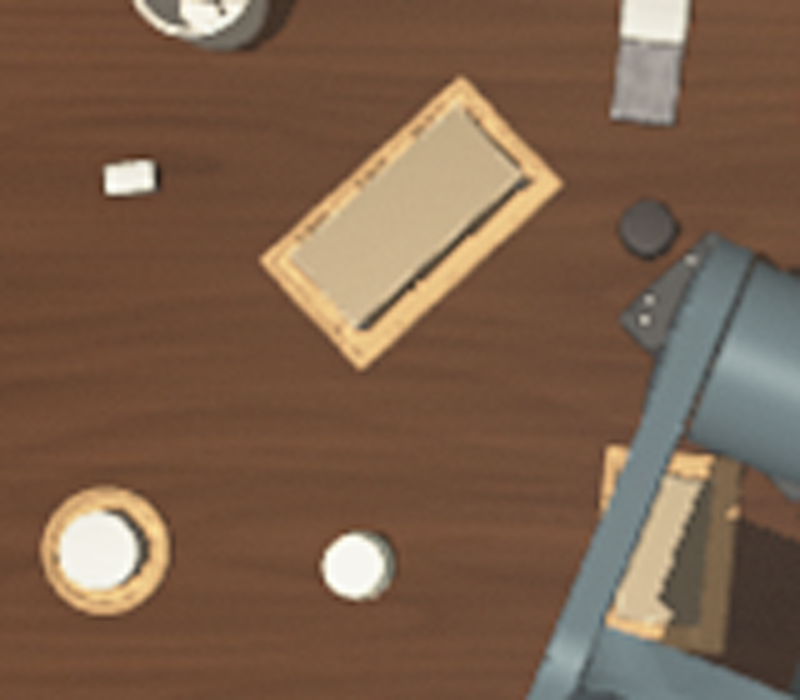

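View pics/f3.png

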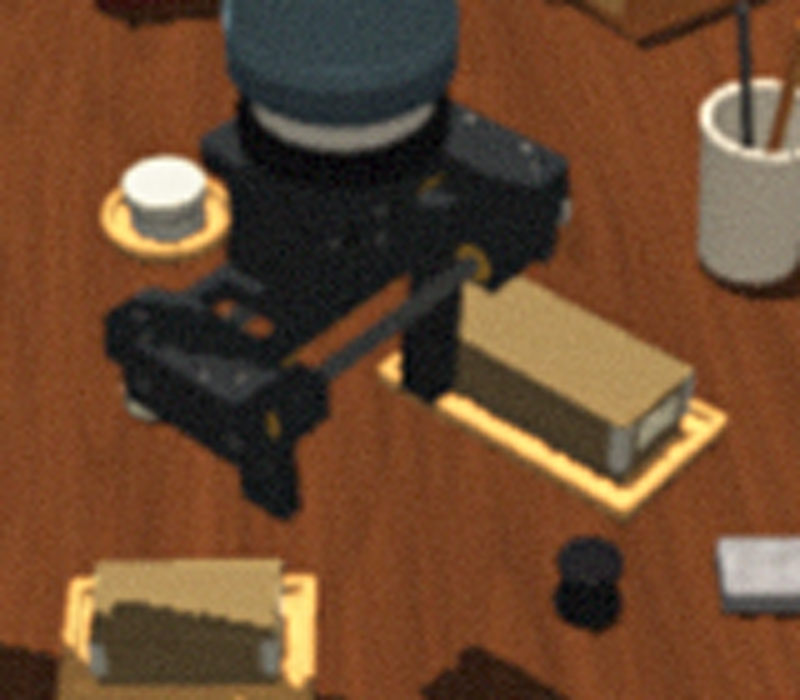

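```bash
python3 - <<'E'
from h import *
f=lambda x,y:(140+x/5-.4,150+y/5-.4)
b=plane("top",[f(*p) for p in((462,105),(530,180),(362,328),(290,250))],.048).mean(0)
r=plane("top",[f(*p) for p in((462,75),(565,183),(362,370),(260,260))],.010).mean(0)
print("long",b,r,np.hypot(*(b-r)[:2]))
a=plane("top",f(99,551),.032)[0];d=plane("top",f(105,550),.010)[0];print("tin",a,d,np.hypot(*(a-d)[:2]))
g=lambda x,y:(170+x/2-.25,100+y/2-.25)
a=plane("side",g(150,438),.074)[0];d=plane("side",g(152,464),.026)[0];print("pw",a,d)
o=status.get_obs();print(o["t"],o["joint_vel"])
from station import workorder
print(workorder.finish_job())
E
```

```text
long [0.66   0.1411 0.048 ] [0.6603 0.1443 0.01  ] 0.0032083588514925676
tin [0.4522 0.3311 0.032 ] [0.4524 0.3323 0.01  ] 0.0012422532003823791
pw [ 0.4831 -0.3271  0.074 ] [ 0.4825 -0.3295  0.026 ]
39.05 [ 0.0307  0.0036 -0.0184  0.0013  0.0005  0.0017]
the job is handed in; nothing more can be done
None
```

I took the stack apart from the top down and set each thing on its own place, then handed the job in at about 39 s of the allowed 144 s. The hand-in call gave no verdict.

| Thing | Place | Measured offset from centre | Limit |
|---|---|---|---|
| Paperweight | ledger's cork pad | about 2.5 mm | 16 mm |
| Film tin | round dish | about 1 mm | 13 mm |
| Short box | short tray | about 2 mm (seen just before it was set down) | 18 mm |
| Long box | long tray | about 3 mm | 18 mm |

- **Placing:** In the last pictures all four stand upright and released inside their rims. The short box was only checked by eye after release, because the arm covered part of it in the last views.
- **Bystanders:** The loupe and paste jar are standing in their places in the last pictures; I did not measure their shift. I did not touch the green tin or the purple box.
- **Disagreements:** The two cameras differed by up to about 4 mm on the stack, so I averaged them for the boxes. Before lowering, the long box measured about 3 mm off along its tray, so I shifted it 2 mm.

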